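Lock the lens of the upward-looking camera

ROBOT

A 6-joint arm with a two-finger parallel gripper is mounted at the origin on the work surface; the furniture and walls round the work are solid. World frame = base frame: x ahead of the robot, y to its left, z up, the work surface at z = 0. Lengths are in m, angles in rad, forces in N, time in s.
With the tool pointing down it reaches from about 0.35 to 0.775 m from the base axis. Payload 5.5 kg.
Tool frame: the origin (TCP) lies midway between the tips of the shut fingers; the grasp point (between the pads) lies 19 mm behind it; z points along the fingers, y is the line along which they close (so a half turn about z gives the same grasp; the last joint's range is limited). The gripper opens to 85 mm and grips with 20 to 120 N. Pads are 22 mm wide; open, the fingers measure 114 mm over their backs; the gripper's body (76 mm by 85 mm) begins 54 mm behind the grasp point. The pads swing forward as they close: fully open they stand 13 mm farther back than shut.
Start: joints at [-1.404, 0.313, 0.046, 1.304, 0, 1.431], TCP at [0.174, -0.548, 0.206] pointing down, gripper open.
Joint ranges: [-2.76, 2.76], [-0.86, 1.69], [-1.03, 1.26], [-2.2, 2.34], [-1.47, 1.5], [-3.14, 3.14]. Speed limits (rad/s): [2.57, 2.57, 3.14, 3.14, 3.14, 3.14].

INTERFACE

Orientations are given as a unit quaternion [w, x, y, z].
In Python, from workcell import env gives the robot as it stands.
- The arm moves only by the tool move_arm, never from a script. Its argument "targets" is a list of rows, each a list of 3 entries, a list of its own where there are three numbers: the shift along the tool's x, y, z in mm, then the turn, a rotation vector about the tool's x, y, z in units of 10 degrees (1.0 is 10 degrees), then the closure, from -1 (fully open) to 1 (shut). In form: [[[dx, dy, dz], [ax, ay, az], gripper], ...]. A call has 1 to 5 rows; each row is the pose to reach, as a shift and turn from the pose commanded when the call began, along the tool's axes at that moment; what a row does not reach only later rows make up. A row lasts 1/8 s, in which the tool goes at most 62.5 mm and 10.7 degrees, less where a joint would pass 70% of its speed; a pose out of reach is approached as far as the arm can. A call with a gripper value outside its range is refused whole. The fingers move at their own pace and stop on an object; "squeeze" is the grip in N (left out, the last holds). Time passes only in rows, so rows that repeat a pose let the fingers close. It gives the time, the measured TCP pose, the force, the opening and the grip force at its end, in the units of the state.
- env.get_state(): the state, without advancing time (a new reading comes with each control period).
- env.read_camera(name): name is "side" or "top"; returns a dict with "pixels" (420x560x3 uint8, red, green, blue), "fovy" (degrees; the focal length in pixels is half the picture's height over the tangent of half this angle, whatever the lens; pixels are square), "cx", "cy" (the principal point, pixels), "extrinsics" (4x4, takes a point from world to camera coordinates). Camera axes: x right, y up, looking along -z (the intrinsics and any distortion apply to the point x, -y, -z); pixel columns grow to the right and rows downward; lengths in m; the calibration is good to about 2 mm. A picture is of the moment at which its call begins. There is no depth.
- env.hand_in(): hands the job in; it is judged then, once.
Trained networks look in a picture, given as the dict that the camera call returned (one of the last four; its "shot" number tells which), for a name from the list of things; names that differ only in an ending like _2 or _b are one class to them, and where a whole thing is asked for, a point or a joint stands for the part that bears it (a point fixed in the world has none). Each returns a list of dicts, best first, with "confidence" (0 to 1); they miss things now and then, are a little off and sometimes report something else, mostly with a low value. They report only what shows in the picture. A call takes as long as a camera call. They do not tell look-alikes from the thing itself.
- env.spot_in(thing, picture): "centre" ([x, y, z] in m, in world coordinates, good to about 4 mm: the middle of the surface that is visible of it).
- env.regions_of(thing, picture): "mask" (420x560 bool, what is visible of it).
- env.landmark_of(thing, picture): "centre" ([x, y, z] in m, in world coordinates, good to about 4 mm: a listed point, or the origin of a listed thing).
The state is a dict: "clock": time; "joint_pos": joint angles; "qvel": joint speeds; "tau": joint torques, N m; "tcp_pos": TCP position; "orientation": TCP orientation; "wrist_force": force on the tool from outside, world axes, zero at the start; "ft_torque": the same for the moment, N m; "finger_gap": finger opening in m; "grip_force": force on a finger pad.
Only numpy, scipy, OpenCV 4.12 (cv2) and the standard library are available. Lean on these libraries where they do the work, as an engineer would, in place of code of your own. Each camera call takes 0.05 s, during which the arm holds its last target. There are 200 camera calls.

TASK

The lens of the upward-looking bench camera has worked loose. Fit the locking key over the two flats of the lens barrel, swing the barrel round with it until the key's tail drops into the slot of the keeper block and the key sits fully home, and with the barrel held so, turn the knurled lock ring clockwise (seen from above) until it is firmly tight on its seat, but not forced. Then lift the key off without disturbing the setting and lay it flat on the bench; do not drop the key or press hard on it, and leave the timer and the white bottle beside the camera where they stand.

Things in the scene. Friction and masses are not known exactly. Their poses are not given: they have to be found in the camera images.
- camera: Camera fixed to the bench: grey box, x -125 to 60 mm, y -55 to 55 mm, 58 mm high, the lens standing up out of it. Origin: on the bench under the vertical lens axis; z up, x along the box, away from its keeper block. Lens upwards: seat washer (top near z 62 mm), lock ring, round barrel up to a shoulder at z 84 mm, then two flats up to z 102 mm.
- keeper_slot (a point): Centre of the slot's floor in the aluminium keeper block, 100 mm from the lens axis towards the camera's -x, 84 mm above the bench, level with the barrel's shoulder; camera axes. The block is 18 mm (x) by 36 mm (y). The slot runs along x, open above and at both ends, 15.6 mm wide; its cheeks are 8 mm high, their upper half flared by 4 mm a side.
- lens_barrel (a joint): Angle of the lens barrel about the vertical lens axis, rad, positive anticlockwise from above. 0 is its setting: flats parallel to the camera's x, the key on them pointing at the keeper slot. Starts between -0.45 and 0.45; turns stiffly (0.06 N m), never moves up or down. The lock ring drags it round (0.1 N m) unless it is held.
- barrel_top (a point): Centre of the barrel's top, on the lens axis 102 mm above the bench; turns with the barrel, its x parallel to the two flats. The flats are 23 mm apart and reach down 18 mm to the shoulder; across the round the dark steel barrel is 35 mm. The top edge is chamfered by 2 mm.
- lock_ring: Knurled aluminium lock ring on the barrel, 60 mm in diameter, 18 mm high. Origin: on the lens axis at its underside (z 62 to 64 mm). Turned clockwise from above against the held barrel it sinks 1.5 mm per rad and meets its seat, whose exact height is unknown, after 0.2 to 1.2 rad; running torque 0.1 N m. A second grasp may be needed; it stays where it is let go.
- ring_seat (a point): Centre of the lock ring's seat, a steel washer 61 mm wide on the camera, about 62 mm above the bench on the lens axis; camera axes. Once the ring meets it, the torque climbs by about 0.13 N m per 0.1 rad; each 0.1 N m clamps with about 10 N. 0.3 to 0.5 N m is firmly tight; over 0.65 N m overstrains the thread.
- locking_key: Loose steel key, 135 mm long, plate 6 mm thick, 0.10 to 0.16 kg, lying on the bench. Origin: underside, at the centre of the hole in its round head (46 mm across); the 14 mm wide handle runs along -x to the tail at x -112 mm. Hole: two flat sides 24.4 mm apart parallel to x, 37 mm long along x, lower edge flared by 1.5 mm. Home, its underside is 84 mm above the bench, its axes agree with the camera's.
- key_grip (a point): Middle of the key's upright black grip, 55 mm from the hole's centre towards the tail and 17 mm above the key's underside; axes as the key's. The grip is 12 mm thick (y), 36 mm long (x) and stands from 6 to 28 mm above the key's underside.
- timer: Countdown timer lying on the bench behind the camera to the left, 62 x 62 x 18 mm; origin under its centre. A bystander.
- white_bottle: White reagent bottle standing behind the camera to the right, 48 mm wide, 93 mm high; origin under its centre. A bystander.
Not all that is in view belongs to the job. Leave any purple look-alike of the locking_key alone.

How it is judged:
On the way, in this order (a step that is already met when the one before it is completed fails the run):
1. the key sits fully home on the barrel, its tail in the keeper slot, the barrel at its setting (z of locking_key in the frame of camera between 0.081 and 0.086 m and horizontal distance between locking_key and camera below 0.005 m and angle between the x axis of locking_key and the x axis of camera, either way round below 0.06 rad and value of joint lens_barrel between -0.13 and 0.13 rad), for 0.2 s.
2. with the key still home, the lock ring is tight on its seat (over 20 N clamping force) (all of step 1 and contact force between lock_ring and camera above 20 N), for 0.3 s.
At the end, for the whole second after the job is handed in: The lock ring clamps its seat with more than 20 N, the lens barrel stands within 0.13 rad of its setting, and the key lies flat and still on the bench itself (underside within 5 mm of it, tilted less than 0.08 rad) (contact force between lock_ring and camera above 20 N and value of joint lens_barrel between -0.13 and 0.13 rad and height (world z) of locking_key below 0.005 m and angle between locking_key's own z axis and vertical below 0.08 rad and linear speed of locking_key below 0.02 m/s); the robot touches nothing.
It fails at once if the lock ring is overstrained (more than 70 N on its seat) (contact force between lock_ring and camera above 70 N).
It fails at once if the key is pressed on the camera or lens with more than 100 N (contact force between locking_key and camera above 100 N).
It fails at once if the key is dropped or thrown (faster than 1.2 m/s) (linear speed of locking_key above 1.2 m/s).
It fails at once if the timer or the white bottle is shifted by more than 20 mm (distance of any of timer, white_bottle from where it was at the start of the episode above 0.02 m).
It also fails if it takes over 72 s, if anything falls off the work surface, if the arm or the gripper's body presses on something with over 40 N, if the wrist force passes 120 N, or if a joint passes its speed limit or range.

## Working session

There is one attempt and no reset: what is moved stays moved. The work goes in short steps, Python scripts to look and compute and a tool call to move; the robot and the scene stay as the last step left them, time stands still between calls to the robot, and variables do not carry over. Pictures are saved under pics/ and viewed, at most 10 in all, crops included, and the job is handed in when it is done.

Besides the shell and the picture viewer there is one more tool, called after ">>>" as name([rows], argument=value, ...), one row to a line, values as JSON. move_arm: Moves the arm, as the interface text tells. Its arguments: {"type":"object","properties":{"targets":{"type":"array","items":{"type":"array"}},"squeeze":{"type":"number"}},"required":["targets"]}

```bash
mkdir -p pics; ls
python3 - <<'E'
from workcell import env
import cv2,numpy as np
s=env.get_state();print(s)
for n in("side","top"):
    p=env.read_camera(n);cv2.imwrite(f"pics/{n}0.png",p["pixels"][:,:,::-1])
    print(n,{k:(v.tolist() if hasattr(v,'tolist') else v) for k,v in p.items() if k!="pixels"})
    for t in("camera","keeper_slot","barrel_top","lock_ring","locking_key","key_grip","timer","white_bottle","ring_seat"):
        try: print(t,[(np.round(d["centre"],4).tolist(),round(d["confidence"],2)) for d in env.landmark_of(t,p)][:4])
        except Exception as e: print(t,e)
E
```

```text
pics
{'clock': 0.0, 'joint_pos': array([-1.40359730e+00,  3.14018151e-01,  4.49873792e-02,  1.30358861e+00,
       -1.81594967e-05,  1.43120952e+00]), 'qvel': array([-7.67832433e-04,  8.54755115e-05, -6.13513211e-04, -2.94715991e-04,
       -2.70992434e-04, -6.16868848e-04]), 'tau': array([ 8.76946251e-04, -4.80621529e+01,  2.98534280e+01,  1.92608644e-02,
       -1.33758463e-04, -4.67464019e-06]), 'tcp_pos': array([ 0.17354805, -0.54760958,  0.20540224]), 'orientation': array([-9.11315370e-04,  9.88257944e-01,  1.52792030e-01, -2.16631305e-05]), 'wrist_force': array([ 0.47327754, -0.35968947, -0.15228839]), 'ft_torque': array([ 0.01358217, -0.01357144, -0.01631666]), 'grip_force': 0.0, 'finger_gap': 0.08506690759162006}
side {'fovy': 48.61443496891785, 'cx': 287.654286251994, 'cy': 207.5054289657305, 'extrinsics': [[-0.9994689820601418, 0.028623653408319138, -0.01557049662741136, 0.471851549847038], [-0.0265140825977387, -0.43664340448920486, 0.8992438716722381, -0.018850345818023164], [0.01894089025532058, 0.8991791944777398, 0.4371704689188175, -1.3516177131073424], [0.0, 0.0, 0.0
[... 869 characters left out ...]
63026e-05, 0.9928296259411189, -1.3634224889251796], [0.0, 0.0, 0.0, 1.0]], 'shot': 2}
camera [([0.5587, 0.0334, -0.0023], 0.75)]
keeper_slot [([0.4617, 0.0441, 0.0838], 0.78)]
barrel_top [([0.5587, 0.0302, 0.1026], 0.56)]
lock_ring [([0.5596, 0.0295, 0.0637], 0.51)]
locking_key [([0.3312, 0.3953, -0.0026], 0.79), ([0.5756, 0.3316, -0.0028], 0.74), ([0.4536, 0.2513, 0.0007], 0.62), ([0.2252, 0.3283, -0.0021], 0.61)]
key_grip [([0.4397, 0.194, 0.0111], 0.74), ([0.1754, 0.3469, 0.0159], 0.74), ([0.3752, 0.3623, 0.0152], 0.59)]
timer [([0.7173, 0.2167, 0.0006], 0.87)]
white_bottle [([0.7301, -0.1335, -0.0013], 0.87), ([0.7158, 0.2174, 0.0014], 0.46)]
ring_seat [([0.5584, 0.0243, 0.0635], 0.64)]
```

View pics/side0.png

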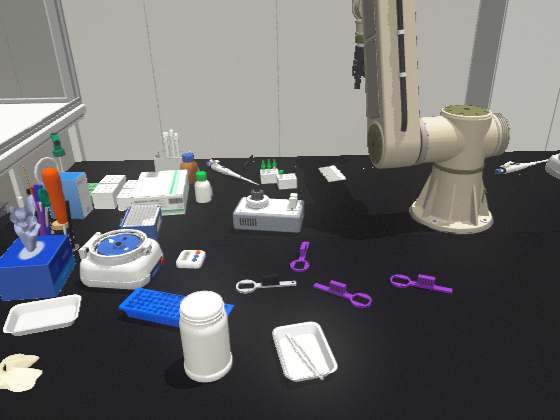

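View pics/top0.png

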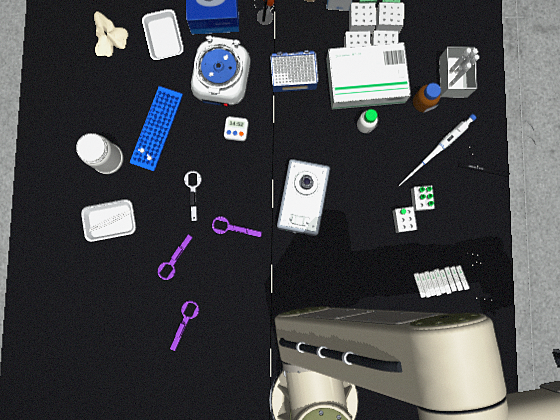

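The steel key is at top (193,190) / side (265,285). Three purple look-alikes, at top (237,227), (175,258) and (185,325), could be mistaken for it, and so could the forceps in the tray. I choose the steel one with the black grip and check it in one close crop alongside the lens.

```bash
cat > h.py <<'E'
from workcell import env
import cv2,numpy as np
def K(p):
    f=210/np.tan(np.radians(p["fovy"]/2)); return f
def proj(p,X):
    X=np.atleast_2d(X);c=X@p["extrinsics"][:3,:3].T+p["extrinsics"][:3,3]
    f=K(p);return np.c_[p["cx"]+f*c[:,0]/-c[:,2],p["cy"]-f*c[:,1]/-c[:,2]]
def back(p,uv,z):
    uv=np.atleast_2d(uv).astype(float);f=K(p);R=p["extrinsics"][:3,:3];t=p["extrinsics"][:3,3]
    d=np.c_[(uv[:,0]-p["cx"])/f,-(uv[:,1]-p["cy"])/f,-np.ones(len(uv))]@R
    o=-R.T@t;return o+d*((z-o[2])/d[:,2])[:,None]
def crop(p,c,h,s):
    a=p["pixels"][c[1]-h:c[1]+h,c[0]-h:c[0]+h,::-1];return cv2.resize(a,None,fx=s,fy=s,interpolation=cv2.INTER_CUBIC)
E
python3 - <<'E'
from h import *
t=env.read_camera("top");s=env.read_camera("side")
a=np.hstack([crop(t,(193,192),33,6),crop(t,(303,190),33,6)]);b=np.hstack([crop(s,(266,285),33,6),crop(s,(268,200),33,6)])
a=np.vstack([a,b]);a=cv2.resize(a,(600,600));cv2.imwrite("pics/crop1.png",a)
for p,n in((t,"top"),(s,"side")):
  for th in("locking_key","camera","key_grip"):
    for d in env.regions_of(th,p)[:5]:
        m=d["mask"].astype(np.uint8);pts=cv2.findNonZero(m)
        r=cv2.minAreaRect(pts);print(n,th,round(d["confidence"],2),np.round(r[0],1),np.round(r[1],1),round(r[2],1),m.sum())
        if n=="top":
            z={"locking_key":.006,"camera":.058,"key_grip":.006}[th]
            print(np.round(back(p,cv2.boxPoints(r),z)[:,:2],4).tolist())
E
```

```text
top locking_key 0.91 [185.2 326.7] [16.2 50.9] 16.6 258
[[0.1251, 0.3764], [0.251, 0.3425], [0.2394, 0.3012], [0.1138, 0.3355]]
top locking_key 0.84 [235.1 231.2] [49.1 15.8] 21.3 260
[[0.4372, 0.2821], [0.477, 0.2678], [0.4303, 0.1442], [0.3909, 0.1589]]
top locking_key 0.61 [192. 196.] [48. 16.] 90.0 289
[[0.5932, 0.3551], [0.5937, 0.3117], [0.4629, 0.3081], [0.4625, 0.351]]
top locking_key 0.51 [178.2 257.4] [16.4 46. ] 43.0 229
[[0.332, 0.4198], [0.4223, 0.3394], [0.3928, 0.3065], [0.303, 0.387]]
top camera 0.73 [302.9 197.2] [42.6 72.4] 10.5 2995
[[0.4368, 0.1053], [0.6242, 0.0728], [0.6047, -0.037], [0.4179, -0.0027]]
top key_grip 0.87 [238. 227.] [45.4 14.6] 6.2 213
[[0.4317, 0.2678], [0.4707, 0.2646], [0.4588, 0.1433], [0.4199, 0.1469]]
top key_grip 0.84 [176.9 258.8] [16.4 49.8] 43.1 317
[[0.3248, 0.4264], [0.4223, 0.3392], [0.3927, 0.3063], [0.2957, 0.3936]]
top key_grip 0.73 [192.5 196. ] [48. 15.] 90.0 257
[[0.5932, 0.3524], [0.5937, 0.3117], [0.4629, 0.3081], [0.4625, 0.3483]]
top key_grip 0.71 [179.6 325. ] [17.2 48.9] 32.0 330
[[0.1442, 0.4051], [0.2516, 0.3409], [0.2284, 0.3018], [0.1214, 0.3663]]
top key_grip 0.2 [366.5 120.5] [21. 19.] 90.0 334
[[0.7714, -0.1157], [0.772, -0.168], [0.7127, -0.1673], [0.7122, -0.1152]]
side locking_key 0.79 [420.3 281.9] [60.8 14.4] 4.9 476
side locking_key 0.56 [299.  256.5] [29. 18.] 90.0 301
side camera 0.82 [267.7 211. ] [71.2 43.2] 3.0 2411
side key_grip 0.88 [420.9 281.7] [61.9 15.5] 5.8 518
side key_grip 0.85 [343.1 292.1] [58.9 14.7] 24.3 502
side key_grip 0.65 [265.4 282.2] [15.  58.5] 80.8 545
side key_grip 0.64 [299.  256.5] [29. 18.] 90.0 253
```

View pics/crop1.png

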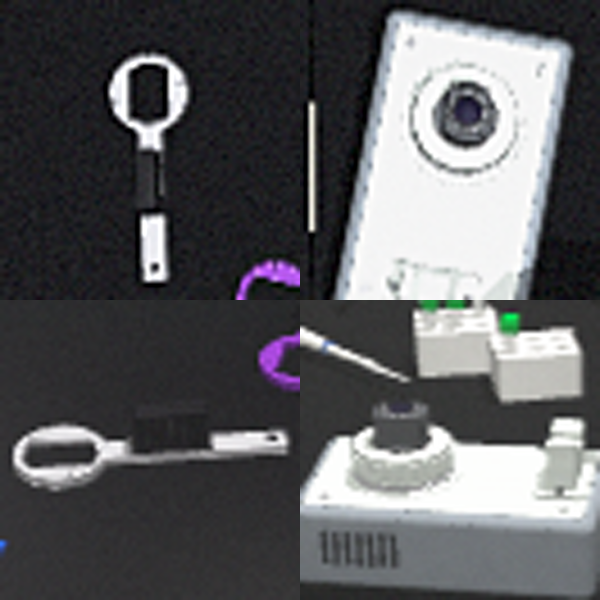

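Run:
```python
from h import *
import pickle
out={}
for n in("top","side"):
    P=[env.read_camera(n) for _ in range(6)]
    p=P[0];p["pixels"]=np.mean([q["pixels"] for q in P],0).astype(np.uint8);out[n]=p
pickle.dump(out,open("avg.pkl","wb"))
t,s=out["top"],out["side"]
def c2(p,c,h,w,k,hi):
    a=p["pixels"][c[1]-h:c[1]+h,c[0]-w:c[0]+w].mean(2);a=np.clip(a/hi*255,0,255).astype(np.uint8)
    return cv2.resize(a,None,fx=k,fy=k,interpolation=cv2.INTER_LANCZOS4)
a=np.hstack([c2(t,(306,182),15,15,20,130),c2(s,(258,200),15,15,20,160)])
b=np.hstack([c2(t,(303,195),40,40,7.5,255),c2(s,(268,206),40,40,7.5,255)])
cv2.imwrite("pics/lens.png",np.vstack([a,b]))
print(proj(t,[[.559,.03,.102]]),proj(s,[[.559,.03,.102]]))
```

```text
[[305.61539066 179.58435988]] [[255.57761079 191.04176059]]
```

View pics/lens.png

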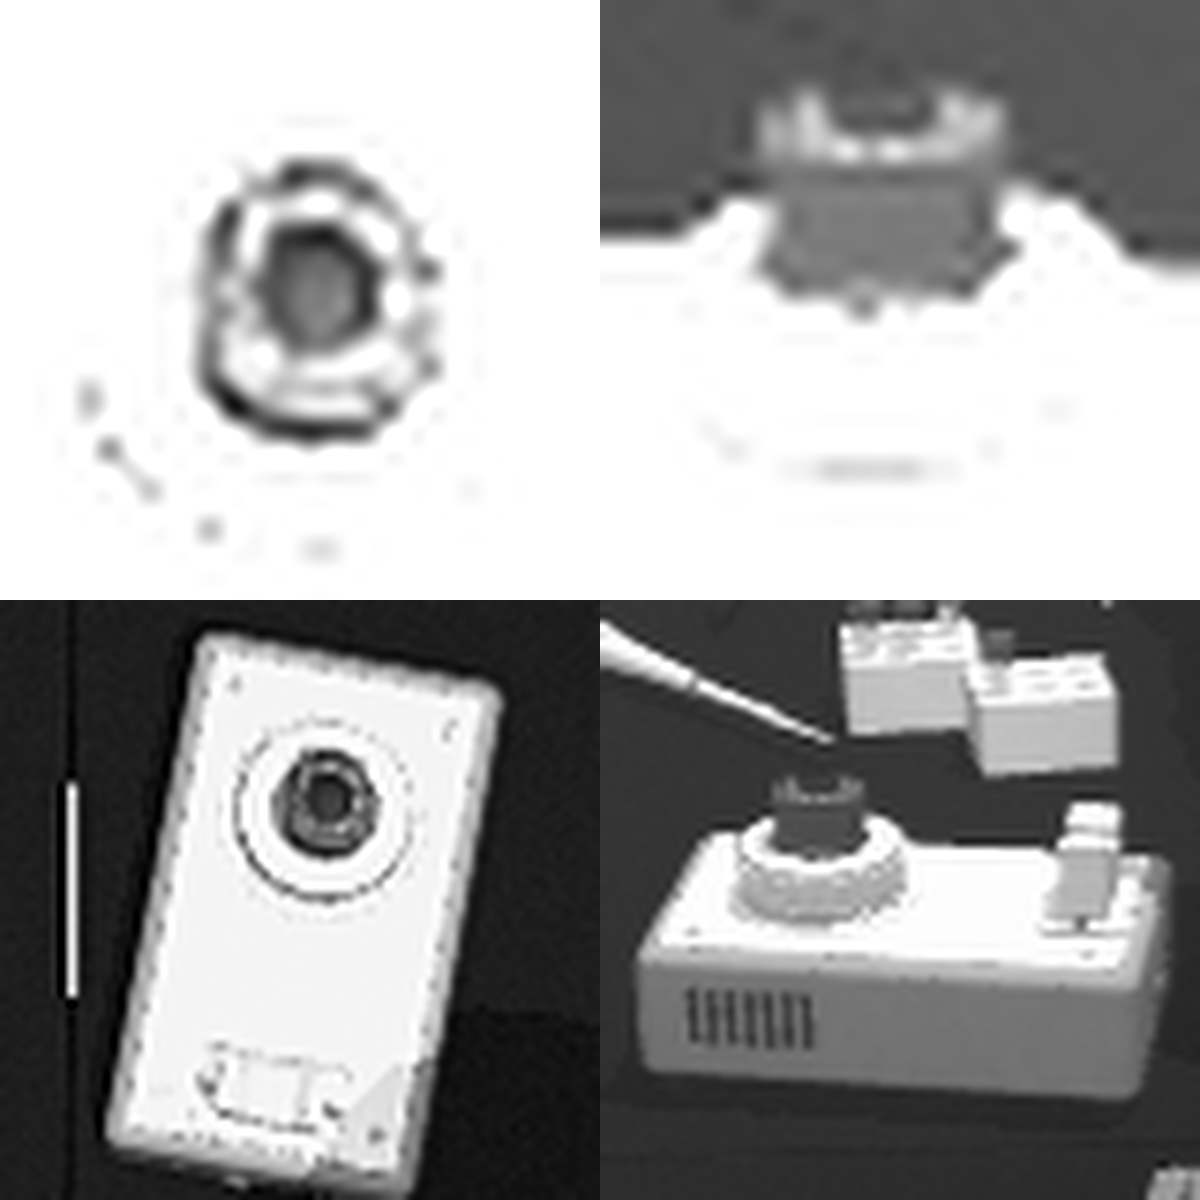

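The crops show the steel key with its black grip at top (193,190). The barrel top is at top (307,182), with its flats close to the image vertical. The box is tilted about 10°. Next I fit the models to both views.

```bash
cat > fit.py <<'E'
from h import *
from scipy.optimize import minimize
S=8
def T(x,y,a,P):
    P=np.array(P,float);c,s=np.cos(a),np.sin(a)
    return np.c_[x+c*P[:,0]-s*P[:,1],y+s*P[:,0]+c*P[:,1],P[:,2]]
def disk(r,z,x=0,n=48):
    t=np.linspace(0,2*np.pi,n,endpoint=False);return np.c_[x+r*np.cos(t),r*np.sin(t),0*t+z]
def box(x0,x1,y0,y1,z0,z1):return np.array([[x,y,z] for x in(x0,x1) for y in(y0,y1) for z in(z0,z1)])
CAM=[(1,box(-.125,.060,-.055,.055,0,.058)),(1,np.r_[disk(.03,.063),disk(.03,.081)]),(1,np.r_[disk(.0175,.08),disk(.0165,.1)]),(1,box(-.109,-.091,-.018,.018,.058,.090))]
def hole():
    h=[p for p in disk(.0185,0,n=96) if abs(p[1])<=.0122];return np.array(h)
H=hole()
KEY=[(1,np.r_[disk(.023,0),disk(.023,.006)]),(1,box(-.112,-.02,-.007,.007,0,.006)),(2,H),(0,box(-.073,-.037,-.006,.006,.006,.028))]
def render(p,parts,q,win):
    x0,y0,x1,y1=win;m=np.zeros(((y1-y0)*S,(x1-x0)*S),np.uint8)
    for v,P in parts:
        def hull(P):
            uv=(proj(p,T(*q,P))-[x0-.5,y0-.5])*S
            h=cv2.convexHull(uv.astype(np.float32));return np.round(h*16).astype(np.int32)
        if v==2: # through hole: overlap of both rims
            a=np.zeros_like(m);b=np.zeros_like(m)
            cv2.fillPoly(a,[hull(P)],1,shift=4);cv2.fillPoly(b,[hull(P+[0,0,.006])],1,shift=4);m[(a&b)>0]=0
        else: cv2.fillPoly(m,[hull(P)],v,shift=4)
    return cv2.resize(m.astype(np.float32),(x1-x0,y1-y0),interpolation=cv2.INTER_AREA)
def fit(views,parts,q0,dz=0):
    # views: (picture,win,lo,hi)
    parts=[(v,P+[0,0,dz]) for v,P in parts]
    obs=[np.clip((p["pixels"][w[1]:w[3],w[0]:w[2]].mean(2)-lo)/(hi-lo),0,1) for p,w,lo,hi in views]
    def L(q): return sum(((render(v[0],parts,q,v[1])-o)**2).sum() for v,o in zip(views,obs))
    q0=np.array(q0);sim=np.r_[[q0],q0+np.diag([.006,.006,.06])]
    r=minimize(L,q0,method="Nelder-Mead",options=dict(initial_simplex=sim,xatol=1e-4,fatol=1e-2,maxiter=150))
    return r.x,r.fun
E
python3 - <<'E'
from fit import *;import pickle
d=pickle.load(open("avg.pkl","rb"));t,s=d["top"],d["side"]
def win(p,pts,m):
    uv=proj(p,pts);a=uv.min(0)-m;b=uv.max(0)+m;return [int(v) for v in(*a,*b)]
def go(n,parts,q0,lt,ls,m):
    P=np.vstack([T(*q0,P) for _,P in parts]);vt=(t,win(t,P,m),*lt);vs=(s,win(s,P,m),*ls)
    for nm,V in(("top",[vt]),("side",[vs]),("both",[vt,vs])):
        q,f=fit(V,parts,q0);print(n,nm,np.round(q,4),round(f,1))
go("cam",CAM,[.559,.03,-.17],(60,140),(65,90),5)
go("key",KEY,[.574,.332,0.],(60,200),(80,140),5)
# barrel orientation
g=t["pixels"].mean(2);uv0=np.array([306.8,182.]);yy,xx=np.mgrid[170:196,294:320]
w=np.clip(230-g[170:196,294:320],0,150);w[np.hypot(xx-uv0[0],yy-uv0[1])>8]=0
X=back(t,np.c_[xx.ravel(),yy.ravel()],.1)[:,:2];w=w.ravel()
mu=(w[:,None]*X).sum(0)/w.sum();C=np.cov(X.T,aweights=w);e,V=np.linalg.eigh(C);print(mu,np.sqrt(e),np.degrees(np.arctan2(*V[::-1,1])))
E
```

```text
cam top [ 0.5552  0.0282 -0.1799] 235.0
cam side [ 0.5568  0.0102 -0.1483] 377.7
cam both [ 0.5571  0.0276 -0.1752] 727.1
key top [0.5748 0.333  0.0624] 12.0
key side [0.5756 0.3294 0.0523] 39.3
key both [0.5748 0.3315 0.0578] 102.8
[0.55348353 0.02906808] [0.00875015 0.00970577] 177.16323047894485
```

```bash
cat > g.py <<'E'
from workcell import env
import numpy as np,sys
from scipy.spatial.transform import Rotation as R
def Rt(yaw,tilt=0): # tool down, tool x at world yaw
    return R.from_euler("z",yaw)*R.from_euler("x",np.pi)
def st():
    s=env.get_state();q=s["orientation"];return s,R.from_quat(np.r_[q[1:],q[0]])
def rows(*tg):
    s,r=st();print("t",s["clock"],"tcp",np.round(s["tcp_pos"],4),"yaw",np.round(np.arctan2(*r.as_matrix()[[1,0],0]),4),"tz",np.round(r.as_matrix()[:,2],4),"F",np.round(s["wrist_force"],1),"M",np.round(s["ft_torque"],2),"gap",round(s["finger_gap"],4),"grip",s["grip_force"],"j",np.round(s["joint_pos"],2))
    for p,yaw in tg:
        d=r.inv().apply(np.array(p)-s["tcp_pos"])*1000;a=(r.inv()*Rt(yaw)).as_rotvec()*18/np.pi
        print(np.round(d,1).tolist(),np.round(a,2).tolist())
E
python3 -c "
from g import *
rows(([.50,-.28,.205],1.2),([.585,.02,.2],2.2),([.52,.3285,.15],3.2))"
```

```text
t 2.0 tcp [ 0.1736 -0.5482  0.2063] yaw 0.3068 tz [ 0.e+00 -1.e-04 -1.e+00] F [0.4 0.6 0.1] M [ 0.02  0.03 -0.03] gap 0.0854 grip 0.0 j [-1.4   0.31  0.05  1.3  -0.    1.43]
[392.1, -157.1, 1.3] [0.0, 0.0, -5.12]
[563.7, -417.4, 6.3] [0.0, 0.0, -10.85]
[594.9, -731.2, 56.3] [-0.0, 0.0, -16.58]
```

>>> move_arm([
  [[392,-157,1],[0,0,-5],-1],
  [[392,-157,1],[0,0,-5],-1],
  [[392,-157,1],[0,0,-5],-1],
  [[392,-157,1],[0,0,-5],-1],
  [[392,-157,1],[0,0,-5],-1],
])

```text
clock: 2.62
tcp_pos: [0.4165, -0.3485, 0.2058]
orientation: [0.0, 0.83, 0.558, 0.0]
wrist_force: [1.0, -1.2, 0.2]
finger_gap: 0.0855
grip_force: 0.0
```

```bash
python3 -c "
from g import *
rows(([.585,.02,.2],2.2),([.52,.3285,.15],3.2))"
```

```text
t 2.625 tcp [ 0.4165 -0.3485  0.2058] yaw 1.1838 tz [ 6.e-04 -8.e-04 -1.e+00] F [ 1.  -1.2  0.2] M [-0.04 -0.02 -0.04] gap 0.0855 grip 0.0 j [-0.84  0.25 -0.04  1.28 -0.    1.11]
[404.9, 16.9, 5.6] [0.0, 0.01, -5.82]
[666.0, -159.8, 55.4] [0.0, 0.01, -11.55]
```

>>> move_arm([
  [[405,17,5],[0,0,-5.8],-1],
  [[405,17,5],[0,0,-5.8],-1],
  [[405,17,5],[0,0,-5.8],-1],
  [[405,17,5],[0,0,-5.8],-1],
  [[405,17,5],[0,0,-5.8],-1],
])

```text
clock: 3.25
tcp_pos: [0.5471, -0.0643, 0.2019]
orientation: [0.0, 0.488, 0.873, 0.0]
wrist_force: [1.3, -0.0, -0.6]
finger_gap: 0.0854
grip_force: 0.0
```

```bash
python3 -c "
from g import *
rows(([.585,.05,.2],2.2),([.52,.3285,.15],3.2))"
```

```text
t 3.25 tcp [ 0.5471 -0.0643  0.2019] yaw 2.123 tz [ 8.e-04 -4.e-04 -1.e+00] F [ 1.3 -0.  -0.6] M [ 0.01 -0.05 -0.  ] gap 0.0854 grip 0.0 j [-0.26  0.27 -0.03  1.28 -0.    0.76]
[77.4, 92.3, 1.9] [0.0, 0.0, -0.44]
[348.7, 183.0, 51.7] [0.0, 0.01, -6.17]
```

>>> move_arm([
  [[120,92,2],[0,0,-1],-1],
  [[349,183,20],[0,0,-6.2],-1],
  [[349,183,20],[0,0,-6.2],-1],
  [[349,183,52],[0,0,-6.2],-1],
  [[349,183,52],[0,0,-6.2],-1],
])

```text
clock: 3.88
tcp_pos: [0.5294, 0.2439, 0.1678]
orientation: [0.001, 0.047, 0.999, 0.0]
wrist_force: [0.7, -0.1, -0.3]
finger_gap: 0.0853
grip_force: 0.0
```

```bash
python3 -c "
from g import *
rows(([.52,.3285,.12],3.2))"
```

```text
t 3.875 tcp [0.5294 0.2439 0.1678] yaw 3.0476 tz [ 1.2e-03  1.0e-04 -1.0e+00] F [ 0.7 -0.1 -0.3] M [ 0.03 -0.02 -0.03] gap 0.0853 grip 0.0 j [ 0.29  0.34 -0.01  1.22 -0.    0.39]
[17.4, 83.3, 47.8] [0.0, 0.01, -0.87]
```

>>> move_arm([
  [[17,83,48],[0,0,-0.9],-0.2],
  [[17,83,48],[0,0,-0.9],-0.2],
  [[17,83,48],[0,0,-0.9],-0.2],
])

```text
clock: 4.25
tcp_pos: [0.5191, 0.3278, 0.1177]
orientation: [-0.002, -0.03, 1.0, -0.001]
wrist_force: [-0.8, -1.2, -0.6]
finger_gap: 0.0513
grip_force: 0.0
```

```bash
python3 -c "
from g import *
rows(([.52,.3285,.06],3.2),([.52,.3285,.009],3.2))
"
python3 - <<'E'
from fit import *
s=env.read_camera("side");w=[225,262,310,305]
print(fit([(s,w,80,140)],KEY,[.575,.332,.055]))
E
```

```text
t 4.25 tcp [0.5191 0.3278 0.1177] yaw -3.0809 tz [-0.0032 -0.0014 -1.    ] F [-0.8 -1.2 -0.6] M [ 0.01 -0.04  0.02] gap 0.0513 grip 0.0 j [ 0.43  0.43 -0.01  1.14  0.    0.37]
[-1.2, 0.7, 57.7] [-0.01, -0.02, 0.01]
[-1.3, 0.8, 108.7] [-0.01, -0.02, 0.01]
(array([0.57609611, 0.33012038, 0.0581908 ]), np.float64(58.10371708622685))
```

>>> move_arm([
  [[-1,0.5,50],[0,0,0],-0.2],
  [[-1,0.5,85],[0,0,0],-0.2],
  [[-1,0.5,100],[0,0,0],-0.2],
  [[-1,0.5,106],[0,0,0],-0.2],
  [[-1,0.5,108],[0,0,0],-0.2],
])

```text
clock: 4.92
tcp_pos: [0.5231, 0.3267, 0.013]
orientation: [0.001, -0.028, 1.0, 0.0]
wrist_force: [0.2, -0.0, 0.4]
finger_gap: 0.0508
grip_force: 0.0
```

```bash
python3 -c "
from g import *
rows(([.52,.3285,.009],3.2))
"
```

```text
t 4.925 tcp [0.5231 0.3267 0.013 ] yaw -3.0852 tz [ 1.9e-03  7.0e-04 -1.0e+00] F [ 0.2 -0.   0.4] M [0.04 0.02 0.03] gap 0.0508 grip 0.0 j [ 0.43  0.51 -0.15  0.91 -0.    0.37]
[3.0, 2.0, 4.0] [0.0, 0.01, -0.01]
```

>>> move_arm([
  [[3,1.5,3.5],[0,0,0],-0.2],
  [[3,1.5,3.5],[0,0,0],1],
  [[3,1.5,3.5],[0,0,0],1],
  [[3,1.5,3.5],[0,0,0],1],
  [[3,1.5,3.5],[0,0,0],1],
], squeeze=60)

```text
clock: 5.55
tcp_pos: [0.5189, 0.3281, 0.0084]
orientation: [0.0, -0.029, 1.0, -0.0]
wrist_force: [-0.6, -0.3, 0.3]
finger_gap: -0.0001
grip_force: 0.0
```

```bash
python3 -c "
from g import *
rows(([.52,.3285,.009],3.2))
"
```

```text
t 5.55 tcp [0.5189 0.3281 0.0084] yaw -3.0846 tz [ 2.e-04 -0.e+00 -1.e+00] F [-0.6 -0.3  0.3] M [-0.02  0.02  0.02] gap -0.0001 grip 0.0 j [ 0.43  0.51 -0.16  0.9  -0.    0.38]
[-1.1, 0.4, -0.6] [-0.0, 0.0, -0.01]
```

Run:
```python
from h import *
s=env.read_camera("side");t=env.read_camera("top")
print(proj(s,[[.5189,.3281,.0084]]),proj(t,[[.5189,.3281,.0084]]))
a=np.hstack([crop(s,(270,270),50,4),crop(t,(195,200),50,4)]);cv2.imwrite("pics/miss.png",a)
```

```text
[[270.93383368 282.53008693]] [[193.00755479 199.1220507 ]]
```

View pics/miss.png

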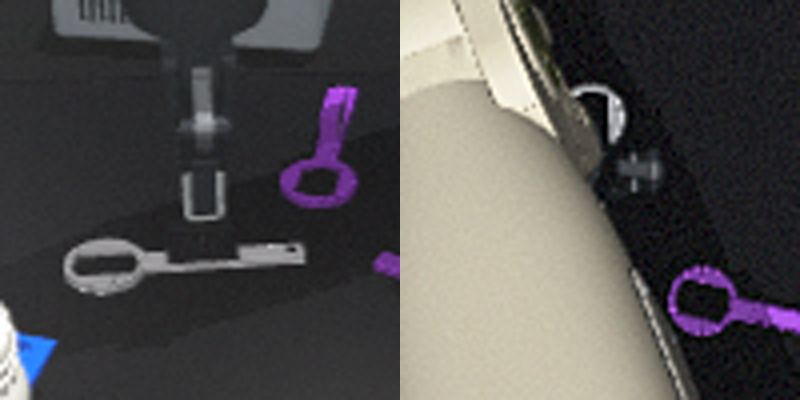

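Run:
```python
from h import *
s=env.read_camera("side");t=env.read_camera("top")
def cr(p,c,w,h,k,pts):
    a=p["pixels"][c[1]-h:c[1]+h,c[0]-w:c[0]+w,::-1].astype(float);a=(255*(a/255)**.4).astype(np.uint8)
    a=cv2.resize(a,None,fx=k,fy=k,interpolation=cv2.INTER_CUBIC)
    for u,v in proj(p,pts): cv2.circle(a,(int((u-c[0]+w+.5)*k),int((v-c[1]+h+.5)*k)),3,(0,0,255),1)
    return a
z=[[.5189,.3281,.0084+h] for h in(0,.025,.05,.1)]
a=np.hstack([cr(s,(270,250),33,50,6,z),cr(t,(195,200),33,50,6,z)]);print(a.shape);cv2.imwrite("pics/miss2.png",a)
print(proj(t,[[0,0,.3]]),proj(s,[[0,0,.3]]))
print([(d["centre"],d["confidence"]) for p in(s,t) for d in env.landmark_of("key_grip",p)])
```

```text
(600, 792, 3)
[[324.42501979 435.38956239]] [[465.62877908 111.91524415]]
[([0.1767, 0.3484, 0.0136], 0.97), ([0.5211, 0.3304, 0.0223], 0.96), ([0.3733, 0.3574, 0.0192], 0.88), ([0.4414, 0.2009, 0.0186], 0.51), ([0.4371, 0.1949, 0.0123], 0.51), ([0.4591, 0.0475, 0.083], 0.17)]
```

View pics/miss2.png

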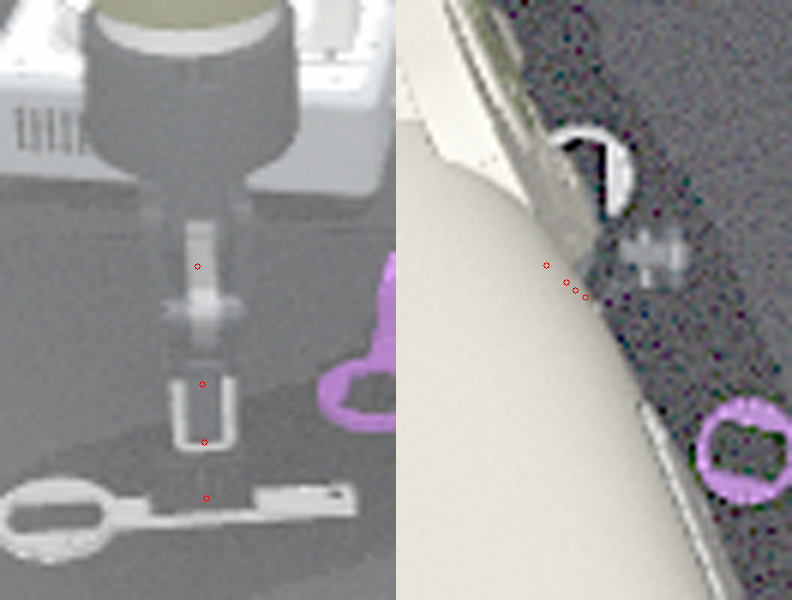

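The side view shows the shut fingers ending just above the black grip, at about px (271,275). They closed over it rather than on it. I'll open and lower with care, watching the force.

>>> move_arm([
  [[0,0,-3],[0,0,0],-0.2],
  [[0,0,-3],[0,0,0],-0.2],
  [[0,0,-3],[0,0,0],-0.2],
  [[0,0,-3],[0,0,0],-0.2],
])

```text
clock: 6.35
tcp_pos: [0.5188, 0.328, 0.0112]
orientation: [-0.0, -0.028, 1.0, -0.0]
wrist_force: [0.6, -0.0, -1.4]
finger_gap: 0.051
grip_force: 0.0
```

Run:
```python
from h import *
from g import rows
rows(([.5205,.329,.009],3.2))
s=env.read_camera("side");t=env.read_camera("top")
def cr(p,c,w,h,k,pts):
    a=p["pixels"][c[1]-h:c[1]+h,c[0]-w:c[0]+w,::-1].astype(float);a=(255*(a/255)**.4).astype(np.uint8)
    a=cv2.resize(a,None,fx=k,fy=k,interpolation=cv2.INTER_CUBIC)
    for u,v in proj(p,pts): cv2.circle(a,(int((u-c[0]+w+.5)*k),int((v-c[1]+h+.5)*k)),3,(0,0,255),1)
    return a
z=[[.5195,.3281+y,.012] for y in(-.025,0,.025)]
a=np.hstack([cr(s,(270,262),33,38,8,z)]);print(a.shape);cv2.imwrite("pics/open.png",a)
```

```text
t 6.35 tcp [0.5188 0.328  0.0112] yaw -3.0846 tz [-0.e+00 -1.e-04 -1.e+00] F [ 0.6 -0.  -1.4] M [-0.04 -0.03 -0.04] gap 0.051 grip 0.0 j [ 0.43  0.51 -0.16  0.9  -0.    0.38]
[-1.8, 0.9, 2.2] [-0.0, -0.0, -0.01]
(608, 528, 3)
```

View pics/open.png

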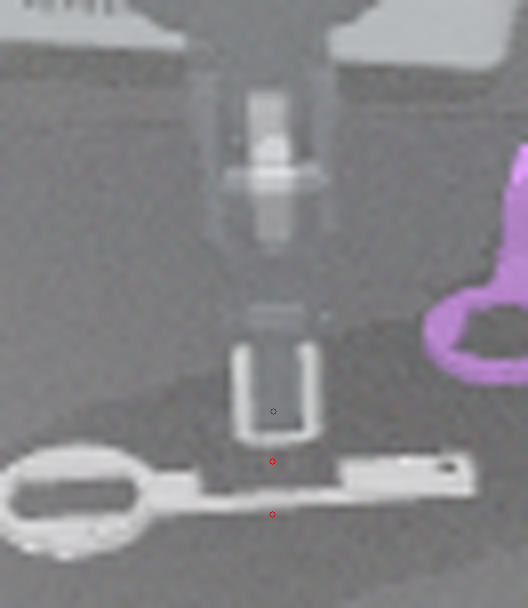

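The open finger also ends at the grip-top level (row ~279 against the 288 expected), so the tips stand about 20–25 mm higher than the reading. I'll lower in guarded steps.

>>> move_arm([
  [[-1.5,0.7,4],[0,0,0],-0.2],
  [[-1.5,0.7,8],[0,0,0],-0.2],
  [[-1.5,0.7,12],[0,0,0],-0.2],
  [[-1.5,0.7,12],[0,0,0],-0.2],
])

```text
clock: 6.95
tcp_pos: [0.5198, 0.3285, -0.0014]
orientation: [-0.001, -0.028, 1.0, -0.0]
wrist_force: [0.3, -0.3, 0.4]
finger_gap: 0.0512
grip_force: 0.0
```

>>> move_arm([
  [[0,0,3],[0,0,0],-0.2],
  [[0,0,6],[0,0,0],-0.2],
  [[0,0,9],[0,0,0],-0.2],
  [[0,0,9],[0,0,0],-0.2],
])

```text
clock: 7.45
tcp_pos: [0.52, 0.3287, -0.0101]
orientation: [-0.0, -0.028, 1.0, -0.0]
wrist_force: [-0.8, 0.7, 0.3]
finger_gap: 0.0517
grip_force: 0.0
```

Run:
```python
from h import *
from g import rows
rows(([.5205,.329,.009],3.2))
s=env.read_camera("side")["pixels"].mean(2)
print(np.round(s[268:296:1,262:281:2]).astype(int))
```

```text
t 7.45 tcp [ 0.52    0.3287 -0.0101] yaw -3.0846 tz [-6.e-04 -4.e-04 -1.e+00] F [-0.8  0.7  0.3] M [0.   0.01 0.03] gap 0.0517 grip 0.0 j [ 0.43  0.53 -0.18  0.86 -0.    0.38]
[-0.5, 0.3, -19.1] [-0.0, -0.0, -0.01]
[[ 42  44  43  41  45  43  44  41  31  32]
 [ 44  42  43  45  46  43  46  42  30  31]
 [ 43  50  45  48  48  49  46  46  32  32]
 [ 36  41  40  60  63  58  51  42  34  33]
 [ 36  36  44  53  55  57  53  42  37  34]
 [ 33  45  45  55  55  53  47  42  32  30]
 [ 35  32  45  47  50  45  44  43  33  33]
 [ 37  36  43  43  46  39  60  52  33  35]
 [ 34  37 106  59  48  46 111  70  32  30]
 [ 36  41 136  64  45  44 110  66  30  33]
 [ 39  41 135  65  45  45  88  68  28  34]
 [ 37  37 136  65  45  46  90  68  34  31]
 [ 35  35 135  64  46  47  89  81  32  34]
 [ 37  35 134  62  47  45  87  78  35  87]
 [ 41  38 134  74  46  46  91  77  34 147]
 [ 46  36 134  73  46  47  87  81  33 145]
 [ 58  37 133  74  47  47  89  82  40 143]
 [ 62  39 124  73  43  45  85 117 142 136]
 [149 141 142  85  65  89 113 139 149 144]
 [136 145 121 140 119 114  89  42  36  42]
 [ 40  37  40  38  35  39  35  33  36  33]
 [ 38  33  39  37  33  35  38  35  35  34]
 [ 41  37  37  40  39  37  39  37  37  35]
 [ 38  40  37  39  37  40  34  37  36  39]
 [ 37  39  40  37  40  39  36  35  35  37]
 [ 41  39  40  37  40  35  39  36  42  38]
 [ 39  41  41  35  42  40  39  39  35  36]
 [ 39  40  38  40  41  41  37  37  38  38]]
```

The finger now covers the grip (px rows 276–286), so I close.

>>> move_arm([
  [[0,0,0],[0,0,0],1],
  [[0,0,0],[0,0,0],1],
  [[0,0,0],[0,0,0],1],
  [[0,0,0],[0,0,0],1],
  [[0,0,0],[0,0,0],1],
], squeeze=60)

```text
clock: 8.12
tcp_pos: [0.5205, 0.3289, -0.0094]
orientation: [0.0, -0.029, 1.0, 0.0]
wrist_force: [0.2, -0.9, 2.5]
finger_gap: 0.0104
grip_force: 60.8
```

>>> move_arm([
  [[0,0,-10],[0,0,0],1],
  [[0,0,-50],[0,0,0],1],
  [[0,0,-100],[0,0,0],1],
  [[0,0,-150],[0,0,0],1],
  [[0,0,-150],[0,0,0],1],
])

```text
clock: 8.75
tcp_pos: [0.5231, 0.3302, 0.1457]
orientation: [0.004, -0.029, 1.0, 0.002]
wrist_force: [0.3, 0.8, -1.0]
finger_gap: 0.0104
grip_force: 60.3
```

Run:
```python
from fit import *
from g import rows,Rt
rows(([.5205,.329,.15],np.pi+.058),)
s=env.read_camera("side");st=env.get_state()
best=None
for dz in np.arange(.135,.166,.005):
    P=np.vstack([T(.575,.332,.058,P+[0,0,dz]) for _,P in KEY]);uv=proj(s,P);w=[int(v) for v in(*(uv.min(0)-8),*(uv.max(0)+8))]
    q,f=fit([(s,w,90,150)],KEY,[.575,.332,.058],dz);print(round(dz,3),np.round(q,4),round(f,1))
```

```text
t 8.75 tcp [0.5231 0.3302 0.1457] yaw -3.0845 tz [ 0.0083  0.0037 -1.    ] F [ 0.3  0.8 -1. ] M [ 0.01 -0.04  0.02] gap 0.0104 grip 60.31616449356079 j [ 0.43  0.41  0.04  1.19 -0.    0.38]
[2.6, -1.0, -4.3] [0.02, 0.05, -0.01]
0.135 [0.5815 0.289  0.4114] 494.0
0.14 [0.5801 0.2993 0.4245] 602.5
0.145 [0.5795 0.3093 0.0122] 648.0
0.15 [0.5788 0.3191 0.0213] 755.2
0.155 [0.5782 0.3278 0.006 ] 857.7
0.16 [0.5773 0.3377 0.0165] 961.0
0.165 [0.5766 0.3471 0.0163] 1047.1
```

```bash
python3 -c "
from g import *
rows(([.5023,.0345,.15],np.pi-.10))"
```

```text
t 8.8 tcp [0.5216 0.3294 0.1428] yaw -3.0846 tz [ 0.0042  0.0018 -1.    ] F [-0.7  0.5 -3.6] M [ 0.01 -0.04  0.01] gap 0.01 grip 60.30428409576416 j [ 0.43  0.41  0.04  1.19 -0.    0.38]
[36.1, -293.4, -7.8] [0.01, 0.02, 0.9]
```

>>> move_arm([
  [[7,-50,-9],[0,0,0.2],1],
  [[14,-110,-9],[0,0,0.4],1],
  [[21,-170,-9],[0,0,0.6],1],
  [[28,-230,-9],[0,0,0.8],1],
  [[35,-280,-9],[0,0,0.9],1],
])

```text
clock: 9.43
tcp_pos: [0.4994, 0.0453, 0.1475]
orientation: [-0.002, 0.051, 0.999, -0.0]
wrist_force: [-0.1, 0.4, -1.3]
finger_gap: 0.0102
grip_force: 60.3
```

>>> move_arm([
  [[0,-13,0],[0,0,0],1],
  [[0,-13,10],[0,0,0],1],
  [[0,-13,20],[0,0,0],1],
  [[0,-13,20],[0,0,0],1],
  [[0,-13,20],[0,0,0],1],
])

```text
clock: 10.05
tcp_pos: [0.4999, 0.0354, 0.129]
orientation: [-0.0, 0.049, 0.999, -0.0]
wrist_force: [-0.9, -0.1, -0.5]
finger_gap: 0.0101
grip_force: 60.3
```

Run:
```python
from h import *
from g import rows
import pickle
rows(([.5023,.0345,.13],np.pi-.10))
s=[env.read_camera("side") for _ in range(3)];p=s[0];p["pixels"]=np.mean([q["pixels"] for q in s],0).astype(np.uint8)
t=env.read_camera("top");pickle.dump((p,t),open("hov.pkl","wb"))
def cr(p,c,w,h,k,g=.7):
    a=p["pixels"][c[1]-h:c[1]+h,c[0]-w:c[0]+w,::-1].astype(float);a=(255*(a/255)**g).astype(np.uint8)
    return cv2.resize(a,None,fx=k,fy=k,interpolation=cv2.INTER_CUBIC)
cv2.imwrite("pics/hov.png",np.hstack([cr(p,(270,195),45,40,6),cr(t,(303,195),20,40,6)]))
```

```text
t 10.05 tcp [0.4999 0.0354 0.129 ] yaw 3.0433 tz [-5.e-04  0.e+00 -1.e+00] F [-0.9 -0.1 -0.5] M [ 0.05 -0.03  0.02] gap 0.0101 grip 60.283305644989014 j [-0.09  0.21 -0.28  1.08 -0.    0.01]
[-2.5, -0.6, -1.0] [-0.0, -0.0, 0.01]
```

View pics/hov.png

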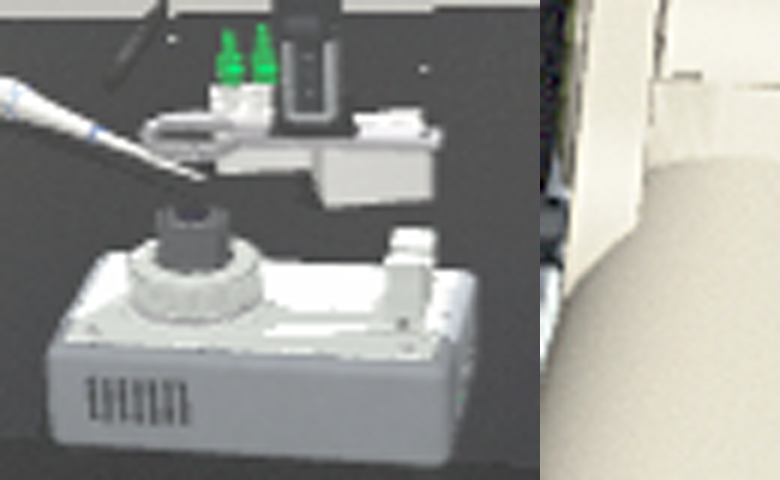

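Run:
```python
from fit import *
import pickle
p,t=pickle.load(open("hov.pkl","rb"));g=p["pixels"].mean(2)
q=[.5546,.030,-.098];z=.1384
h=proj(p,T(*q,np.r_[disk(.023,z),disk(.023,z+.006)]));print("head",h.min(0),h.max(0))
hh=proj(p,T(*q,H+[0,0,z+.006]));print("hole top",hh.min(0),hh.max(0));hh=proj(p,T(*q,H+[0,0,z]));print("hole bot",hh.min(0),hh.max(0))
print("tail",proj(p,T(*q,[[-.112,.007,z],[-.112,-.007,z],[-.112,.007,z+.006]])))
print("cols 244-272, rows 170-184");print(np.round(g[170:186,246:272]).astype(int))
print("tail rows");print(np.round(g[170:184,290:302]).astype(int))
for c in([.557,.029,-.178],[.5595,.03,-.178]):
    b=proj(p,T(*c,np.r_[disk(.0175,.084),disk(.0165,.102)]));print("barrel",c,b.min(0),b.max(0)); b=proj(p,T(*c,disk(.0175,.102)));print(b.min(0),b.max(0))
    k=proj(p,T(*c,box(-.109,-.091,-.018,.018,.058,.092)));print("keeper",k.min(0),k.max(0));r=proj(p,T(*c,np.r_[disk(.03,.063),disk(.03,.081)]));print("ring",r.min(0),r.max(0))
print("barrel rows 186-200, cols 244-270");print(np.round(g[186:210,244:272]).astype(int))
print("keeper");print(np.round(g[190:212,286:302]).astype(int))
```

```text
head [247.92726983 173.41057044] [265.12638273 181.9595353 ]
hole top [249.60447798 174.82980704] [263.37268099 178.37426773]
hole bot [249.71882116 176.87976389] [263.45807347 180.45602695]
tail [[297.96187602 180.15853519]
 [298.21880412 178.16029658]
 [297.94861865 178.07257762]]
cols 244-272, rows 170-184
[[ 50  51  52  51  52  51  52  50  48  51  51  51  52  51 252 231 193 199
  204 219 220 191 194 200 102  52]
 [ 51  51  49  49  52  50  52  50  51  50  51  51  50  50 187 216 195 200
  203 218 220 220 205 206 103  48]
 [ 51  51  49  52  51  50  51  49  51  51  51  50  50  51 210 253 219 198
  198 253 232 209 199 200 100  49]
 [ 52  51  49  50  50  51  51  50  71  80  89 115 110  95 184 219 209 209
  235 253 232 219 214 249 154  58]
 [ 49  51  50  52  49 127 204 225 235 226 231 232 231 233 212 191 197 232
  240 242 227 224 223 224 118  50]
 [ 49  50  50 132 234 170 136 135 142 144 141 145 146 150 149 152 148 155
  198 196 199 198 198 196  98  47]
 [ 50  52  80 144 163 115 106 106 107 109  96 105 113 115 120 123 128 130
  147 157 159 160 159 135  66  46]
 [ 50  51 111 145 116  83 
[... 5837 characters left out ...]
 157 149 181 252 253 254 226]
 [253 253 254 214 185 185 183 185 184 158 150 240 253 253 249 218]
 [254 254 249 201 185 185 185 186 185 158 149 237 253 238 217 204]
 [253 253 217 183 182 182 183 182 182 157 150 251 254 242 215 199]
 [253 220 204 186 181 182 182 181 182 170 187 252 254 234 208 193]
 [253 218 197 187 185 183 183 183 182 167 238 253 251 231 208 190]
 [197 194 197 189 186 185 186 187 185 171 252 254 220 169 193 192]
 [197 206 202 187 184 139 112 176 180 201 252 254 246 214 195 183]
 [220 212 213 218 198 136 121 179 196 198 252 244 242 213 192 168]
 [180 181 180 171 179 169 169 173 174 197 202 178 205 197 192 153]
 [199 199 198 199 198 198 198 198 198 174 186 218 150 124 174 132]]
```

Readings from the picture: the head edges (col 247.9, row 173.3) match the kinematic prediction. The lens axis works out at about (0.556, 0.027), and the barrel yaw at about -0.1. I'll centre the key and go down.

>>> move_arm([
  [[-1.5,-2.7,5],[0,0,0],1],
  [[-1.5,-2.7,15],[0,0,0],1],
  [[-1.5,-2.7,25],[0,0,0],1],
  [[-1.5,-2.7,30],[0,0,0],1],
  [[-1.5,-2.7,30],[0,0,0],1],
])

```text
clock: 10.88
tcp_pos: [0.5007, 0.0315, 0.0986]
orientation: [-0.001, 0.05, 0.999, -0.0]
wrist_force: [0.0, -0.1, -1.1]
finger_gap: 0.0104
grip_force: 60.3
```

```bash
python3 -c "
from g import *
rows(([.5013,.0325,.0946],np.pi-.10))"
```

```text
t 10.875 tcp [0.5007 0.0315 0.0986] yaw 3.0414 tz [-0.0013  0.     -1.    ] F [ 0.  -0.1 -1.1] M [-0.07  0.05 -0.03] gap 0.0104 grip 60.2795147895813 j [-0.1   0.23 -0.33  1.   -0.    0.  ]
[-0.5, 1.0, 4.0] [-0.0, -0.01, -0.0]
```

>>> move_arm([
  [[-0.5,0.7,2],[0,0,0],1],
  [[-0.5,0.7,4],[0,0,0],1],
  [[-0.5,0.7,6],[0,0,0],1],
  [[-0.5,0.7,6],[0,0,0],1],
])

```text
clock: 11.38
tcp_pos: [0.5017, 0.0321, 0.0932]
orientation: [-0.0, 0.05, 0.999, -0.0]
wrist_force: [-0.1, -0.8, -1.1]
finger_gap: 0.01
grip_force: 60.3
```

```bash
python3 -c "
from g import *
rows(([.5013,.0325,.0846],np.pi-.10))"
```

```text
t 11.375 tcp [0.5017 0.0321 0.0932] yaw 3.0415 tz [-2.e-04 -1.e-04 -1.e+00] F [-0.1 -0.8 -1.1] M [-0.01 -0.02 -0.05] gap 0.01 grip 60.2796471118927 j [-0.1   0.24 -0.34  0.99 -0.    0.  ]
[0.4, 0.3, 8.6] [-0.0, -0.0, -0.0]
```

>>> move_arm([
  [[0,0,1.5],[0,0,0],1],
  [[0,0,3],[0,0,0],1],
  [[0,0,4],[0,0,0],1],
  [[0,0,4],[0,0,0],1],
])

```text
clock: 11.88
tcp_pos: [0.5018, 0.0322, 0.0892]
orientation: [-0.0, 0.05, 0.999, -0.0]
wrist_force: [-0.1, 0.5, -1.8]
finger_gap: 0.0102
grip_force: 60.3
```

```bash
python3 -c "
from g import *
rows(([.5013,.0325,.0846],np.pi-.10))"
```

```text
t 11.875 tcp [0.5018 0.0322 0.0892] yaw 3.0415 tz [-0. -0. -1.] F [-0.1  0.5 -1.8] M [0.11 0.   0.02] gap 0.0102 grip 60.31282067298889 j [-0.1   0.24 -0.35  0.98 -0.    0.  ]
[0.5, 0.3, 4.6] [-0.0, -0.0, -0.0]
```

>>> move_arm([
  [[0,0,1.5],[0,0,0],1],
  [[0,0,3],[0,0,0],1],
  [[0,0,4],[0,0,0],1],
  [[0,0,4],[0,0,0],1],
])

```text
clock: 12.38
tcp_pos: [0.5018, 0.0323, 0.0852]
orientation: [0.0, 0.05, 0.999, 0.0]
wrist_force: [-0.1, 2.5, -1.1]
finger_gap: 0.0102
grip_force: 60.3
```

```bash
python3 -c "
from g import *
rows(([.5013,.0325,.0846],np.pi-.10))"
```

```text
t 12.375 tcp [0.5018 0.0323 0.0852] yaw 3.0417 tz [ 0.e+00  2.e-04 -1.e+00] F [-0.1  2.5 -1.1] M [ 0.34 -0.01  0.13] gap 0.0102 grip 60.31186044216156 j [-0.1   0.25 -0.35  0.97  0.    0.  ]
[0.5, 0.1, 0.6] [0.0, 0.0, 0.0]
```

>>> move_arm([
  [[0,0.5,0],[0,0,0],1],
  [[0,2,0],[0,0,0.15],1],
  [[0,3.5,0],[0,0,0.3],1],
  [[0,4.7,0],[0,0,0.46],1],
  [[0,4.7,0],[0,0,0.46],1],
])

```text
clock: 13.0
tcp_pos: [0.5021, 0.037, 0.0852]
orientation: [-0.0, 0.09, 0.996, 0.0]
wrist_force: [-0.4, 2.1, -1.6]
finger_gap: 0.01
grip_force: 60.3
```

```bash
python3 -c "
from g import *
rows(([.5024,.037,.0852],np.pi-.178))"
python3 - <<'E'
from fit import *
import pickle
P=[env.read_camera("side") for _ in range(3)];p=P[0];p["pixels"]=np.mean([q["pixels"] for q in P],0).astype(np.uint8)
def cr(p,c,w,h,k,g=.7):
    a=p["pixels"][c[1]-h:c[1]+h,c[0]-w:c[0]+w,::-1].astype(float);a=(255*(a/255)**g).astype(np.uint8)
    return cv2.resize(a,None,fx=k,fy=k,interpolation=cv2.INTER_CUBIC)
cv2.imwrite("pics/on.png",cr(p,(272,196),33,25,12))
E
```

```text
t 13.0 tcp [0.5021 0.037  0.0852] yaw 2.961 tz [-2.e-04  0.e+00 -1.e+00] F [-0.4  2.1 -1.6] M [0.31 0.04 0.12] gap 0.01 grip 60.32634437084198 j [-0.09  0.25 -0.35  0.97  0.    0.09]
[-0.3, 0.0, 0.0] [0.0, -0.0, -0.01]
```

View pics/on.png

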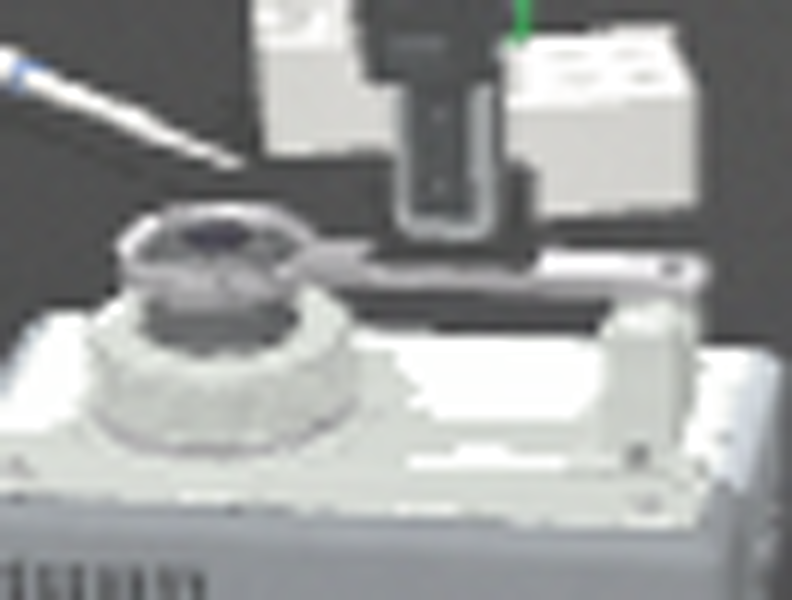

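The key is seated on the barrel, with its tail end (px ~(330,192)) over the keeper. I'll lower in guarded steps.

>>> move_arm([
  [[0,0.3,1.5],[0,0,0],1],
  [[0,0.3,3],[0,0,0],1],
  [[0,0.3,4.5],[0,0,0],1],
  [[0,0.3,4.5],[0,0,0],1],
])

```text
clock: 13.65
tcp_pos: [0.5026, 0.037, 0.0807]
orientation: [0.0, 0.09, 0.996, -0.0]
wrist_force: [0.8, -0.2, -1.6]
finger_gap: 0.0102
grip_force: 60.4
```

```bash
python3 -c "
from g import *
rows(([.5024,.037,.0752],np.pi-.178))"
```

```text
t 13.65 tcp [0.5026 0.037  0.0807] yaw 2.9611 tz [ 5.e-04 -2.e-04 -1.e+00] F [ 0.8 -0.2 -1.6] M [ 0.2  -0.27  0.07] gap 0.0102 grip 60.38233458995819 j [-0.09  0.25 -0.36  0.96 -0.    0.09]
[0.2, -0.0, 5.5] [-0.0, 0.0, -0.01]
```

>>> move_arm([
  [[0,0,1.5],[0,0,0],1],
  [[0,0,3],[0,0,0],1],
  [[0,0,4],[0,0,0],1],
  [[0,0,4],[0,0,0],1],
])

```text
clock: 14.15
tcp_pos: [0.5022, 0.0371, 0.0767]
orientation: [-0.0, 0.09, 0.996, -0.0]
wrist_force: [-0.4, 0.3, -0.7]
finger_gap: 0.0101
grip_force: 60.4
```

```bash
python3 -c "
from g import *
rows(([.5024,.037,.0752],np.pi-.178))"
```

```text
t 14.15 tcp [0.5022 0.0371 0.0767] yaw 2.9612 tz [-2.e-04 -1.e-04 -1.e+00] F [-0.4  0.3 -0.7] M [ 0.2  -0.1   0.06] gap 0.0101 grip 60.3858482837677 j [-0.09  0.26 -0.36  0.95 -0.    0.09]
[-0.2, -0.1, 1.5] [-0.0, -0.0, -0.01]
```

>>> move_arm([
  [[0,0,1],[0,0,0],1],
  [[0,0,2],[0,0,0],1],
  [[0,0,2.5],[0,0,0],1],
  [[0,0,2.5],[0,0,0],1],
])

```text
clock: 14.65
tcp_pos: [0.5024, 0.0371, 0.0747]
orientation: [0.0, 0.09, 0.996, -0.0]
wrist_force: [-2.0, -0.0, 4.6]
finger_gap: 0.01
grip_force: 61.1
```

```bash
python3 -c "
from g import *
rows(([.5024,.037,.0752],np.pi-.178))"
```

```text
t 14.65 tcp [0.5024 0.0371 0.0747] yaw 2.9612 tz [ 5.e-04 -2.e-04 -1.e+00] F [-2.  -0.   4.6] M [0.09 0.33 0.03] gap 0.01 grip 61.06988310813904 j [-0.09  0.26 -0.37  0.95 -0.    0.09]
[-0.0, -0.1, -0.5] [-0.0, 0.0, -0.01]
```

>>> move_arm([
  [[0,0,-0.5],[0,0,0],1],
  [[0,0,-0.5],[0,0,0],0.3],
  [[0,0,-0.5],[0,0,0],0.3],
  [[0,0,-0.5],[0,0,0],0.3],
  [[0,0,-10],[0,0,0],0.3],
])

```text
clock: 15.28
tcp_pos: [0.5015, 0.0372, 0.0839]
orientation: [-0.001, 0.09, 0.996, -0.0]
wrist_force: [-0.2, 0.2, 0.0]
finger_gap: 0.0297
grip_force: 0.0
```

>>> move_arm([
  [[0,0,-30],[0,0,0],0],
  [[0,0,-70],[0,0,0],-0.8],
  [[0,0,-70],[0,0,0],-0.8],
  [[0,0,-70],[0,0,0],-0.8],
])

```text
clock: 15.78
tcp_pos: [0.5023, 0.0371, 0.1545]
orientation: [0.0, 0.09, 0.996, -0.0]
wrist_force: [0.1, -0.3, -0.1]
finger_gap: 0.0769
grip_force: 0.0
```

```bash
python3 -c "
from g import *
rows(([.5567,.0275,.12],3.735),([.5567,.0275,.036],3.735))"
python3 - <<'E'
from fit import *
p=env.read_camera("side")
for th in("locking_key",):
    print([(np.round(d["centre"],4),round(d["confidence"],2)) for d in env.landmark_of(th,p)])
g=p["pixels"].mean(2);print(np.round(g[184:204,244:268]).astype(int));print("tail");print(np.round(g[186:204,284:304]).astype(int))
q=[.5565,.0273,-.178];z=.084
h=proj(p,T(*q,np.r_[disk(.023,z),disk(.023,z+.006)]));print("head",h.min(0),h.max(0),"tail",proj(p,T(*q,[[-.112,.007,z],[-.112,-.007,z+.006],[-.112,.007,z+.006]])))
E
```

```text
t 15.775 tcp [0.5023 0.0371 0.1545] yaw 2.9612 tz [ 6.e-04 -2.e-04 -1.e+00] F [ 0.1 -0.3 -0.1] M [-0.    0.02  0.03] gap 0.0769 grip 0.0 j [-0.09  0.2  -0.24  1.14 -0.    0.09]
[-55.2, 0.3, 34.5] [-0.0, 0.0, -4.43]
[-55.2, 0.3, 118.5] [-0.0, 0.0, -4.43]
[(array([ 0.2256,  0.332 , -0.0026]), 0.94), (array([0.3275, 0.3975, 0.0049]), 0.86), (array([0.5562, 0.0272, 0.0802]), 0.81), (array([ 0.4512,  0.2553, -0.0009]), 0.78)]
[[ 55  55  53  49  45  45  54  53  53  53  55  58  87 170 159  75  47  55
   57  58  56  57  55  58]
 [ 52  53  52  53  55  48  48  53  55  57  55  54  57  55  54  54  53  55
   56  53  57  55  56  54]
 [ 51  53  51  49  54  55  54  55  48  47  51  56  53  56  54  54  53  56
   55  52  55  52  55  57]
 [ 51  54  54  55  50  53  53  56  51  55  54  47  54  53  52  53  55  55
   54  53  55  56  52  55]
 [ 51  52  52  54  55  53  52  52  54  53  53  55  55  51  51  53  52  54
   54  55  55  55  54  55]
 [ 51  54  51  52  52  48  53  53  67  87  96  90  57  50  52  58  66  60
   55  52  56  55  56  57]
 [ 54  54  51  51  53  53  55  82  85 108  65  50  50  49  51  51  86
[... 2335 characters left out ...]
 238 151  71  53  56  54
   55  54]
 [142 140 141 140 141 245 249 253 254 254 254 248 172 105  61  55  58  54
   57  56]
 [234 236 227 190 185 181 183 181 182 179 181 166 139  78  55  57  52  57
   56  53]
 [253 253 253 253 253 206 177 178 179 182 181 168 127 231 253 253 254 201
  163  93]
 [254 254 254 254 254 213 182 183 181 181 183 167 153 181 252 253 254 227
  201 184]
 [253 253 253 254 254 212 186 187 185 185 185 171 153 241 253 253 249 218
  198 172]
 [254 254 254 254 249 203 183 184 186 185 186 172 152 237 253 239 217 204
  196 155]]
head [248.33538898 191.21764578] [265.16214925 200.13863148] tail [[296.82803346 199.65690162]
 [297.48679058 195.50799042]
 [296.81259926 197.64198684]]
```

The key sits home with its tail in the slot. Now over the ring.

>>> move_arm([
  [[-30,0.2,0],[0,0,-1],-0.8],
  [[-55,0.3,0],[0,0,-2],-0.8],
  [[-55,0.3,20],[0,0,-3],-0.8],
  [[-55,0.3,34],[0,0,-4],-0.8],
  [[-55,0.3,34],[0,0,-4.4],-0.8],
])

```text
clock: 16.5
tcp_pos: [0.5544, 0.0277, 0.1174]
orientation: [-0.003, -0.291, 0.957, 0.001]
wrist_force: [0.3, -1.0, -0.3]
finger_gap: 0.0769
grip_force: 0.0
```

>>> move_arm([
  [[0,0,20],[0,0,0],-0.8],
  [[0,0,20],[0,0,0],-0.8],
])

```text
clock: 16.75
tcp_pos: [0.5542, 0.0277, 0.0979]
orientation: [-0.002, -0.29, 0.957, 0.001]
wrist_force: [-0.2, 0.6, -0.1]
finger_gap: 0.0767
grip_force: 0.0
```

```bash
python3 -c "
from g import *
rows(([.5565,.0272,.06],3.735),([.5565,.0272,.036],3.735))"
```

```text
t 16.75 tcp [0.5542 0.0277 0.0979] yaw -2.5541 tz [-5.3e-03  4.0e-04 -1.0e+00] F [-0.2  0.6 -0.1] M [-0.02  0.   -0.05] gap 0.0767 grip 0.0 j [-0.09  0.33 -0.2   1.05 -0.   -0.68]
[-1.7, -1.8, 37.8] [0.02, -0.02, -0.03]
[-1.8, -1.9, 61.8] [0.02, -0.02, -0.03]
```

>>> move_arm([
  [[-0.5,-0.5,15],[0,0,0],-0.8],
  [[-0.5,-0.5,30],[0,0,0],-0.8],
  [[-0.5,-0.5,38],[0,0,0],-0.8],
  [[-0.5,-0.5,38],[0,0,0],-0.8],
])

```text
clock: 17.25
tcp_pos: [0.5564, 0.0275, 0.0614]
orientation: [-0.001, -0.29, 0.957, 0.0]
wrist_force: [-0.2, -0.7, 0.0]
finger_gap: 0.0771
grip_force: 0.0
```

```bash
python3 -c "
from g import *
rows(([.5565,.0272,.036],3.735))"
```

```text
t 17.25 tcp [0.5564 0.0275 0.0614] yaw -2.554 tz [-1.8e-03  1.0e-04 -1.0e+00] F [-0.2 -0.7  0. ] M [ 0.   -0.06 -0.04] gap 0.0771 grip 0.0 j [-0.09  0.37 -0.25  0.96 -0.   -0.68]
[0.0, -0.3, 25.4] [0.01, -0.01, -0.03]
```

>>> move_arm([
  [[0,0,8],[0,0,0],-0.8],
  [[0,0,16],[0,0,0],-0.8],
  [[0,0,22],[0,0,0],-0.8],
  [[0,0,24],[0,0,0],-0.8],
  [[0,0,24],[0,0,0],-0.8],
])

```text
clock: 17.88
tcp_pos: [0.5571, 0.0274, 0.0382]
orientation: [-0.0, -0.29, 0.957, 0.0]
wrist_force: [0.4, -1.7, -0.5]
finger_gap: 0.077
grip_force: 0.0
```

Run:
```python
from fit import *
from g import rows
rows(([.5565,.0272,.036],3.735))
p=env.read_camera("side")
def cr(p,c,w,h,k,g=.6):
    a=p["pixels"][c[1]-h:c[1]+h,c[0]-w:c[0]+w,::-1].astype(float);a=(255*(a/255)**g).astype(np.uint8)
    return cv2.resize(a,None,fx=k,fy=k,interpolation=cv2.INTER_CUBIC)
cv2.imwrite("pics/ring.png",cr(p,(266,188),33,28,10))
```

```text
t 17.875 tcp [0.5571 0.0274 0.0382] yaw -2.554 tz [-2.e-04 -1.e-04 -1.e+00] F [ 0.4 -1.7 -0.5] M [ 0.01  0.01 -0.03] gap 0.077 grip 0.0 j [-0.09  0.39 -0.28  0.9  -0.   -0.68]
[0.6, 0.1, 2.2] [0.0, -0.0, -0.03]
```

View pics/ring.png

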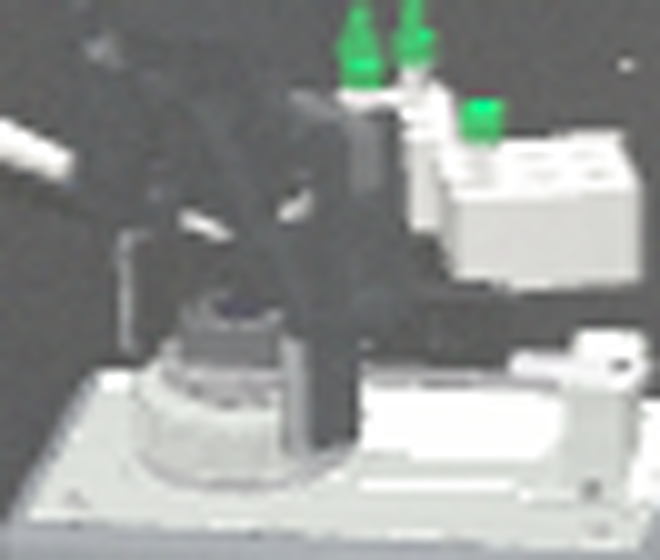

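The near finger stands beside the ring at px ~(265,205), clear of the key handle. A few mm lower, then close.

>>> move_arm([
  [[0.5,0,2],[0,0,0],-0.8],
  [[0.5,0,4],[0,0,0],-0.8],
  [[0.5,0,4],[0,0,0],-0.6],
  [[0.5,0,4],[0,0,0],0],
  [[0.5,0,4],[0,0,0],1],
], squeeze=50)

```text
clock: 18.55
tcp_pos: [0.5565, 0.0274, 0.0347]
orientation: [0.0, -0.29, 0.957, 0.0]
wrist_force: [-2.4, 1.5, 5.7]
finger_gap: 0.058
grip_force: 54.4
```

>>> move_arm([
  [[0,0,0],[0,0,0],1],
  [[0,0,0],[0,0,0],1],
])

```text
clock: 18.8
tcp_pos: [0.5565, 0.0275, 0.0347]
orientation: [0.0, -0.29, 0.957, 0.0]
wrist_force: [-2.8, 1.2, 5.6]
finger_gap: 0.0586
grip_force: 54.5
```

```bash
python3 -c "
from g import *
rows(([.5565,.0272,.036],3.735))"
```

```text
t 18.8 tcp [0.5565 0.0275 0.0347] yaw -2.5539 tz [-1.e-04  5.e-04 -1.e+00] F [-2.8  1.2  5.6] M [ 0.38  0.57 -0.04] gap 0.0586 grip 54.48910653591156 j [-0.1   0.39 -0.29  0.9   0.   -0.68]
[0.2, -0.2, -1.3] [0.0, 0.0, -0.03]
```

>>> move_arm([
  [[0,0,0.1],[0,0,0.4],1],
  [[0,0,0.2],[0,0,0.8],1],
  [[0,0,0.3],[0,0,1.2],1],
  [[0,0,0.4],[0,0,1.5],1],
  [[0,0,0.4],[0,0,1.5],1],
])

```text
clock: 19.42
tcp_pos: [0.5565, 0.0274, 0.0345]
orientation: [0.0, -0.162, 0.987, 0.0]
wrist_force: [-2.3, 0.9, 8.3]
finger_gap: 0.0588
grip_force: 54.9
```

```bash
python3 -c "
from g import *
rows()"
```

```text
t 19.425 tcp [0.5565 0.0274 0.0345] yaw -2.816 tz [ 1.e-04  4.e-04 -1.e+00] F [-2.3  0.9  8.3] M [ 0.44  0.69 -0.02] gap 0.0588 grip 54.91706907749176 j [-0.1   0.39 -0.29  0.9   0.   -0.42]
```

>>> move_arm([
  [[0,0,0],[0,0,0.4],1],
  [[0,0,0.1],[0,0,0.8],1],
  [[0,0,0.1],[0,0,1.2],1],
])

```text
clock: 19.8
tcp_pos: [0.5565, 0.0274, 0.0342]
orientation: [0.0, -0.057, 0.998, 0.0]
wrist_force: [-3.1, 0.7, 5.5]
finger_gap: 0.0579
grip_force: 54.8
```

```bash
python3 -c "
from g import *
rows()
s=env.get_state();print(s['tau'])"
python3 - <<'E'
from fit import *
p=env.read_camera("side")
print([(np.round(d["centre"],4),round(d["confidence"],2)) for d in env.landmark_of("locking_key",p)])
g=p["pixels"].mean(2);print(np.round(g[192:202,284:304]).astype(int))
E
```

```text
t 19.8 tcp [0.5565 0.0274 0.0342] yaw -3.027 tz [-0.e+00  4.e-04 -1.e+00] F [-3.1  0.7  5.5] M [0.3  0.47 0.11] gap 0.0579 grip 54.8092782497406 j [-0.1   0.39 -0.29  0.89  0.   -0.21]
[ -0.85134476 -45.93450308  25.75254858  -1.13708183  -0.40477881
  -0.45257396]
[(array([0.2263, 0.3308, 0.0036]), 0.82), (array([0.5546, 0.0313, 0.0818]), 0.67), (array([4.554e-01, 2.542e-01, 3.000e-04]), 0.51)]
[[ 58  55  57  55  53  56  53  57  57  56  53  55  58  57  58  55  55  56
   57  53]
 [ 56  57  54  58  54  56 108 228 236 237 237 194 180  89  56  56  53  53
   57  56]
 [ 56  54  57  54  57  57 159 250 252 252 253 252 253 149  58  56  53  54
   53  54]
 [129 142 143 144 104  94 208 248 250 252 252 252 244 132  59  54  55  56
   54  54]
 [223 234 234 233 234 233 234 234 234 203 156 110 225 158  75  59  55  56
   53  54]
 [203 210 229 233 235 241 243 243 243 234 213 196 236 151  69  55  54  55
   55  55]
 [142 142 140 141 142 210 198 216 222 227 201 239 170 105  62  54  53  55
   55  53]
 [236 239 231 208 212 187 181 182 183 181 180 152 140  80  58  56  54  55
   56  54]
 [254 254 253 253 254 207 182 181 181 181 181 157 124 233 253 253 254 204
  163  94]
 [254 254 254 254 254 214 184 183 182 181 186 160 153 184 252 254 254 227
  204 186]]
```

>>> move_arm([
  [[0,0,0],[0,0,0.4],1],
  [[0,0,0.2],[0,0,0.8],1],
  [[0,0,0.2],[0,0,0.8],1],
])

```text
clock: 20.27
tcp_pos: [0.5565, 0.0274, 0.034]
orientation: [-0.0, 0.012, 1.0, 0.0]
wrist_force: [-1.6, 0.9, 5.9]
finger_gap: 0.0584
grip_force: 54.8
```

```bash
python3 -c "
from g import *
rows()
s=env.get_state();print(s['tau'])"
```

```text
t 20.275 tcp [0.5565 0.0274 0.034 ] yaw 3.1178 tz [-0.e+00  4.e-04 -1.e+00] F [-1.6  0.9  5.9] M [ 0.4   0.55 -0.13] gap 0.0584 grip 54.789215326309204 j [-0.1   0.39 -0.29  0.89  0.   -0.07]
[-7.04566967e-01 -4.56443882e+01  2.56601429e+01 -1.20585434e+00
 -4.35396088e-01  4.39760427e-02]
```

>>> move_arm([
  [[0,0,0.1],[0,0,0.4],1],
  [[0,0,0.1],[0,0,0.8],1],
])

```text
clock: 20.52
tcp_pos: [0.5565, 0.0274, 0.0339]
orientation: [-0.0, 0.082, 0.997, 0.0]
wrist_force: [-2.7, 1.3, 4.2]
finger_gap: 0.0581
grip_force: 54.7
```

```bash
cat > m.py <<'E'
from g import *
def rd():
    s,r=st();return [round(float(v),3) for v in(s["clock"],np.unwrap([3.0,np.arctan2(*r.as_matrix()[[1,0],0])])[1],s["ft_torque"][2],s["tau"][5],s["wrist_force"][2],s["finger_gap"])]
print(rd())
for _ in range(3): env.read_camera("side");print(rd())
E
python3 m.py
```

```text
[20.525, 2.977, 0.344, -0.164, 4.173, 0.058]
[20.575, 2.975, -0.215, -0.171, 6.513, 0.058]
[20.625, 2.978, -0.22, 0.043, 5.699, 0.058]
[20.675, 2.979, -0.237, -0.187, 5.091, 0.058]
```

>>> move_arm([
  [[0,0,0.1],[0,0,0.4],1],
])

```text
clock: 20.8
tcp_pos: [0.5565, 0.0274, 0.0338]
orientation: [-0.0, 0.116, 0.993, 0.0]
wrist_force: [-3.2, 1.5, 6.4]
finger_gap: 0.0582
grip_force: 54.8
```

```bash
python3 m.py
```

```text
[20.8, 2.909, 0.531, -0.182, 6.363, 0.058]
[20.85, 2.905, -0.395, -0.283, 4.994, 0.058]
[20.9, 2.908, -0.342, -0.09, 5.172, 0.058]
[20.95, 2.909, -0.305, -0.267, 5.185, 0.058]
```

Torque has climbed to about 0.4–0.5 N m at 0.82 rad, so the ring is tight. Release it and go back to the key.

>>> move_arm([
  [[0,0,0],[0,0,0],-0.8],
  [[0,0,0],[0,0,0],-0.8],
  [[0,0,0],[0,0,0],-0.8],
  [[0,0,-20],[0,0,0],-0.8],
  [[0,0,-60],[0,0,0],-0.8],
])

```text
clock: 21.58
tcp_pos: [0.5552, 0.0272, 0.0922]
orientation: [-0.002, 0.116, 0.993, -0.0]
wrist_force: [0.9, -0.3, -0.3]
finger_gap: 0.0765
grip_force: 0.0
```

>>> move_arm([
  [[0,0,-60],[0,0,0],-0.8],
  [[0,0,-60],[0,0,0],-0.8],
  [[0,0,-60],[0,0,0],-0.8],
])

```text
clock: 21.95
tcp_pos: [0.5568, 0.0271, 0.1533]
orientation: [0.0, 0.116, 0.993, -0.0]
wrist_force: [-0.1, 0.4, -0.7]
finger_gap: 0.0768
grip_force: 0.0
```

```bash
python3 -c "
from g import *
rows(([.5024,.0371,.15],2.9612))"
```

```text
t 21.95 tcp [0.5568 0.0271 0.1533] yaw 2.9088 tz [ 6.e-04 -2.e-04 -1.e+00] F [-0.1  0.4 -0.7] M [0.03 0.04 0.03] gap 0.0768 grip 0.0 j [-0.1   0.3  -0.1   1.17 -0.    0.14]
[55.3, -2.8, 3.3] [-0.0, 0.0, -0.3]
```

>>> move_arm([
  [[30,-1.5,0],[0,0,-0.3],0.2],
  [[55.3,-2.8,3],[0,0,-0.3],0.2],
  [[55.3,-2.8,3],[0,0,-0.3],0.2],
  [[55.3,-2.8,3],[0,0,-0.3],0.2],
])

```text
clock: 22.45
tcp_pos: [0.5026, 0.0371, 0.1497]
orientation: [-0.0, 0.09, 0.996, -0.0]
wrist_force: [-0.1, 0.5, 0.3]
finger_gap: 0.0341
grip_force: 0.0
```

```bash
python3 -c "
from g import *
rows(([.5024,.0371,.1],2.9612),([.5024,.0371,.075],2.9612))
from h import *
p=env.read_camera('side');g=p['pixels'].mean(2);print(np.round(g[193:200,284:300]).astype(int));print(np.round(g[188:202,246:268]).astype(int))"
```

```text
t 22.45 tcp [0.5026 0.0371 0.1497] yaw 2.9611 tz [-5.e-04 -1.e-04 -1.e+00] F [-0.1  0.5  0.3] M [ 0.01  0.02 -0.02] gap 0.0341 grip 0.0 j [-0.09  0.2  -0.24  1.13 -0.    0.09]
[0.2, 0.0, 49.7] [-0.0, -0.0, -0.0]
[0.2, 0.0, 74.7] [-0.0, -0.0, -0.0]
[[ 55  56  54  55  55  53 103 227 235 235 235 189 178  91  54  54]
 [ 54  57  55  53  56  56 157 249 252 252 252 252 252 148  57  57]
 [129 141 144 140 104  95 205 246 249 251 251 251 244 128  59  53]
 [222 233 234 232 232 232 233 233 231 203 154 108 225 158  76  56]
 [201 210 228 231 234 241 241 242 242 240 214 195 236 149  68  53]
 [141 141 141 142 141 245 249 253 254 254 254 248 174 100  62  54]
 [237 238 230 207 211 187 180 181 181 179 180 166 145  81  57  54]]
[[ 50  50  50  52  51  50  53  52  53  53  52  44  49  53  55  55  54  55
   54  52  56  53]
 [ 54  53  53  51  53  52  74  73  71  69  55  51  52  51  59  59  56  50
   56  55  54  56]
 [ 51  53  53  51  53  80  87 107  64  48  52  53  53  50  87  73  77  59
   54  55  54  55]
 [ 50  52  54  52  56  83  81  90  74  55  52  55  52  78  74  86  84  58
   56  54  57  54]
 [ 53  52 
[... 220 characters left out ...]
4  77  75  79  72  72  69  82
  142 131 102 103]
 [ 52  52  74 124 119  73  75  77  80  78  76  74  75  79  70  73  68  82
  137 154 156 155]
 [ 50  48 116 146 154 114 111 113  98  93  94  95  77  76  69  73 102 169
  157 160 160 169]
 [225 236 214 134 129 147 174 156 151 149 155 140 153 151 164 162 145 123
  126 136 139 138]
 [165 252 225 165 127 128 110 128 140 137 136 120 122 129 131 128 124 118
  140 168 169 155]
 [190 200 204 205 189 156 110 127 136 137 135 125 114 132 173 105 159 200
  207 206 203 162]
 [192 172 206 211 211 208 167 105 101  81  84  78  64  83 114 157 200 206
  207 200 156 167]
 [203 172 167 201 212 208 207 207 207 207 207 206 205 206 205 208 212 206
  174 152 158 170]]
```

The pixels show the key still home and the ring lower. Descend and grip the key.

>>> move_arm([
  [[0,0,30],[0,0,0],0.2],
  [[0,0,55],[0,0,0],0.2],
  [[0,0,68],[0,0,0],0.2],
  [[0,0,74],[0,0,0],0.2],
  [[0,0,74],[0,0,0],0.2],
])

```text
clock: 23.12
tcp_pos: [0.5026, 0.0371, 0.0765]
orientation: [0.0, 0.09, 0.996, -0.0]
wrist_force: [0.1, -0.6, 1.8]
finger_gap: 0.0341
grip_force: 0.0
```

>>> move_arm([
  [[0,0,0],[0,0,0],1],
  [[0,0,0],[0,0,0],1],
  [[0,0,0],[0,0,0],1],
  [[0,0,0],[0,0,0],1],
], squeeze=45)

```text
clock: 23.62
tcp_pos: [0.5031, 0.0372, 0.0774]
orientation: [0.001, 0.09, 0.996, 0.0]
wrist_force: [-1.1, 1.3, 5.5]
finger_gap: 0.0105
grip_force: 46.2
```

```bash
python3 -c "
from g import *
rows(([.5024,.0371,.1],2.9612))"
```

```text
t 23.625 tcp [0.5031 0.0372 0.0774] yaw 2.9613 tz [ 0.0021 -0.     -1.    ] F [-1.1  1.3  5.5] M [ 0.18  0.11 -0.06] gap 0.0105 grip 46.1528205871582 j [-0.09  0.26 -0.36  0.95  0.    0.09]
[0.6, -0.3, -22.6] [0.0, 0.01, 0.0]
```

>>> move_arm([
  [[0,0,-3],[0,0,0],1],
  [[0,0,-7],[0,0,0],1],
  [[0,0,-11],[0,0,0],1],
  [[0,0,-15],[0,0,0],1],
  [[0,0,-19],[0,0,0],1],
])

```text
clock: 24.25
tcp_pos: [0.5021, 0.037, 0.0958]
orientation: [-0.0, 0.09, 0.996, -0.0]
wrist_force: [0.2, -0.1, -1.4]
finger_gap: 0.0107
grip_force: 45.3
```

```bash
python3 -c "
from g import *
rows()"
```

```text
t 24.25 tcp [0.5021 0.037  0.0958] yaw 2.9611 tz [-3.e-04 -6.e-04 -1.e+00] F [ 0.2 -0.1 -1.4] M [ 0.03 -0.01 -0.03] gap 0.0107 grip 45.332263112068176 j [-0.09  0.24 -0.33  1.   -0.    0.09]
```

>>> move_arm([
  [[0,0,-25],[0,0,0],1],
  [[0,0,-45],[0,0,0],1],
  [[5,45,-45],[0,0,-0.2],1],
  [[11,95,-45],[0,0,-0.5],1],
  [[17,150,-45],[0,0,-0.7],1],
])

```text
clock: 24.88
tcp_pos: [0.5127, 0.1886, 0.1411]
orientation: [0.001, 0.029, 1.0, -0.0]
wrist_force: [1.6, -0.2, -1.2]
finger_gap: 0.0106
grip_force: 45.3
```

>>> move_arm([
  [[6,50,0],[0,0,-0.2],1],
  [[14,100,0],[0,0,-0.5],1],
  [[16,130,0],[0,0,-0.6],1],
  [[16,138,0],[0,0,-0.65],1],
  [[16,138,0],[0,0,-0.65],1],
])

```text
clock: 25.5
tcp_pos: [0.5045, 0.3262, 0.1403]
orientation: [-0.0, -0.028, 1.0, -0.0]
wrist_force: [-0.0, -0.3, -1.3]
finger_gap: 0.0109
grip_force: 45.3
```

```bash
python3 -c "
from g import *
rows(([.5205,.3289,.04],3.2),([.5205,.3289,-.007],3.2))"
```

```text
t 25.5 tcp [0.5045 0.3262 0.1403] yaw -3.0861 tz [-1.e-04 -8.e-04 -1.e+00] F [-0.  -0.3 -1.3] M [-0.05  0.02 -0.  ] gap 0.0109 grip 45.33200204372406 j [ 0.44  0.39 -0.01  1.17 -0.    0.39]
[-16.2, 1.9, 100.3] [-0.0, -0.0, -0.02]
[-16.2, 1.9, 147.3] [-0.0, -0.0, -0.02]
```

>>> move_arm([
  [[-8,1,40],[0,0,0],1],
  [[-16,2,80],[0,0,0],1],
  [[-16,2,115],[0,0,0],1],
  [[-16,2,132],[0,0,0],1],
  [[-16,2,138],[0,0,0],1],
])

```text
clock: 26.12
tcp_pos: [0.5201, 0.3282, 0.0018]
orientation: [-0.001, -0.027, 1.0, -0.0]
wrist_force: [-0.0, 0.6, -0.6]
finger_gap: 0.01
grip_force: 45.3
```

>>> move_arm([
  [[0,0,2],[0,0,0],1],
  [[0,0,4],[0,0,0],1],
  [[0,0,6],[0,0,0],1],
  [[0,0,7],[0,0,0],1],
])

```text
clock: 26.62
tcp_pos: [0.5206, 0.3295, -0.0043]
orientation: [0.0, -0.028, 1.0, 0.0]
wrist_force: [-0.4, -0.2, -1.0]
finger_gap: 0.0103
grip_force: 45.3
```

```bash
python3 -c "
from g import *
rows()"
```

```text
t 26.625 tcp [ 0.5206  0.3295 -0.0043] yaw -3.0862 tz [ 7.e-04  2.e-04 -1.e+00] F [-0.4 -0.2 -1. ] M [-0.06  0.03 -0.02] gap 0.0103 grip 45.3111469745636 j [ 0.43  0.53 -0.17  0.87 -0.    0.38]
```

>>> move_arm([
  [[0,0,1.5],[0,0,0],1],
  [[0,0,2.5],[0,0,0],1],
  [[0,0,3],[0,0,0],1],
  [[0,0,3],[0,0,0],1],
])

```text
clock: 27.12
tcp_pos: [0.5204, 0.3294, -0.0068]
orientation: [0.0, -0.028, 1.0, 0.0]
wrist_force: [-2.3, -1.6, 3.9]
finger_gap: 0.0108
grip_force: 46.1
```

The key touches the bench (+5 N). Release and rise.

>>> move_arm([
  [[0,0,0],[0,0,0],0.2],
  [[0,0,0],[0,0,0],0.2],
  [[0,0,0],[0,0,0],0.2],
  [[0,0,-10],[0,0,0],0.2],
  [[0,0,-60],[0,0,0],0.2],
])

```text
clock: 27.75
tcp_pos: [0.5177, 0.328, 0.0501]
orientation: [-0.003, -0.028, 1.0, -0.001]
wrist_force: [0.5, 0.2, -0.0]
finger_gap: 0.0342
grip_force: 0.0
```

>>> move_arm([
  [[0,0,-60],[0,0,0],0.2],
  [[0,0,-60],[0,0,0],0.2],
  [[0,0,-60],[0,0,0],0.2],
  [[0,0,-60],[0,0,0],0.2],
])

```text
clock: 28.25
tcp_pos: [0.5193, 0.3288, 0.1108]
orientation: [-0.001, -0.028, 1.0, -0.001]
wrist_force: [-0.4, 0.6, -0.4]
finger_gap: 0.0338
grip_force: 0.0
```

Run:
```python
from fit import *
from g import rows
rows()
s=env.read_camera("side");w=[225,262,310,305]
print(fit([(s,w,80,140)],KEY,[.575,.332,.055]))
g=s["pixels"].mean(2);print(np.round(g[188:202,246:268]).astype(int))
t=env.read_camera("top")
for th in("timer","white_bottle"):print(th,[np.round(d["centre"],3) for d in env.landmark_of(th,t)][:1],[np.round(d["centre"],3) for d in env.landmark_of(th,s)][:1])
```

```text
t 28.25 tcp [0.5193 0.3288 0.1108] yaw -3.0864 tz [-0.0027 -0.0013 -1.    ] F [-0.4  0.6 -0.4] M [-0.02 -0.01  0.05] gap 0.0338 grip 0.0 j [ 0.43  0.43 -0.01  1.13 -0.    0.38]
(array([0.57549628, 0.33044068, 0.04804044]), np.float64(59.44188054591049))
[[ 49  50  49  50  52  52  48  50  51  51  52  49  52  52  55  52  51  54
   55  57  55  54]
 [ 51  51  50  51  50  49  73  75  69  67  57  56  54  54  57  60  51  55
   57  53  54  54]
 [ 49  49  50  50  50  80  85 129  74  60  60  58  67  69  67  67  55  54
   58  56  51  48]
 [ 48  50  49  50  52 112 106 130 103  65  62  63  61  62  61  60  52  51
   61  69  87  91]
 [ 51  51  51  50  55  71 102 107 117 143 109 146  87  63  62  62  50  56
   56  68 103 108]
 [ 48  51  50  49  53  62  74  76  75  73  74  74  60  55  55  54  48  54
   55  68 103 110]
 [ 50  49  52  50  52  66  78  77  75  75  77  73  60  55  55  54  49  53
   53  61 114 119]
 [ 51  51  49 167 128  76  77  74  75  75  76  75  54  55  56  55  49  51
   52  53 111 119]
 [ 52  51 169 253 242 120  72  73  75  74  74  74  62  58  54  55  49  49
   51  51 111 119]
 [224 235 253 254 201  89  72  78  78  75  76  76  67  59  56  60  46  48
   50  46 111 118]
 [164 252 254 223 139  84  79  82  80  78  77  74  75  66  60  55  49  47
   49  47 134 166]
 [193 253 254 225 208 118  76  88  96 109 101 108 102  72  59  55  53  46
   48  50 131 166]
 [191 208 253 254 254 254 244 133  93  71  75  82  61  86  62  55  49  48
   46  50 130 166]
 [203 197 171 240 253 254 254 254 254 254 254 254 254 211  90  56  48  51
   53  55  96 137]]
timer [] [array([0.718, 0.215, 0.   ])]
white_bottle [array([ 0.728, -0.136, -0.004])] [array([ 0.734, -0.139, -0.003])]
```

```bash
python3 -c "
from workcell import env
print(env.hand_in())"
```

```text
the job is handed in; nothing more can be done
None
```

I handed the job in after 28 s of the 72 s allowed. The key went fully home and the lock ring was turned to roughly 0.4–0.5 N m by the noisy wrist torque, with clamping force not measured directly. The key was then lifted off and laid flat on the bench, and the timer and bottle stand where they were; no verdict came back.

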